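# Try the hinged die clips and sort out the seized one

### The job

Two hinged die clips lean in the wooden rack, and one of them has a seized hinge. First try both levers while the clips stay in the rack, pushing each lever up and over to the left, against the lean, as far as it will go; then stand the clip whose lever swings right over in the rectangular wooden stock tray, and the one whose lever binds after a few degrees in the round steel repair dish. Leave both clips standing upright, and do not disturb the awl and the small die lying near the far end of the rack.

Things in the scene. Friction and masses are not known exactly. Their poses are not given: they have to be found in the camera images.
- clip_a_center (a point): Centre of a steel die clip: block 28 (its x) x 34 (its y) x 80 mm (its z), about 0.33 kg, with a lever hinged on top; this point is 40 mm above its underside. z runs up to the lever, x to the side the lever swings to (about the robot's left). Looks the same as the other clip; either may stand in either pocket, and one of the two is seized. The flat y faces, 34 mm apart up to the top, are good to grip.
- clip_b_center (a point): Centre of the other clip; same size, axes and looks. At the start the lowest 35 mm of each clip sit in a rack pocket with 1.5 to 2.5 mm play all round, so its z leans 30 to 34 degrees to the robot's right and it comes out along its own z; 45 mm of the block stand clear of the rack. The lever reaches 69 mm above this point along z.
- clip_a_lever (a joint): Lever angle (rad): 0 = in line with the block, growing as the lever swings to the block's +x. It turns about the block's y, 35 mm above the clip's centre, and reaches 34 mm past that axis: bar 10 mm thick, 16 mm wide, ending in a cross roll 12 mm thick, 26 mm long. It stays where it is left; 1 to 3 N moves it.
- clip_b_lever (a joint): Same for the other clip. Both levers start at 0 to 0.03. A free hinge swings to 1.25 rad; a seized one has a few degrees of play and then binds hard at about 0.12 rad. Either clip may be the seized one.
- rack: Wooden rack, fixed: foot board 130 x 270 x 14 mm, on it a block 66 mm deep, 230 mm wide, tilted 30 degrees to the robot's right, highest edge 89 mm up, between two side cheeks (74 mm high, 14 mm thick). Its two pockets, 35 mm deep, lie 62 mm either side of the middle. Origin: centre of the underside; x points about to the robot's left, y along the rack towards the robot.
- stock_tray: Rectangular open wooden tray, 150 mm (x) by 130 mm (y), walls 30 mm high and 7 mm thick, floor 14 mm above its underside, fixed. It may stand on either side. Origin: centre of its underside.
- repair_dish: Round open steel dish, 144 mm across the rim, 132 mm across the foot, 28 mm high, wall 3 mm, floor 14 mm above its underside, fixed. It may stand on either side. Origin: centre of its underside.
- awl: Awl with a wooden handle, 132 mm long, 26 mm thick, loose, to the right of the rack's far end; bystander.
- die_tab: Small strip-steel cutting die, 68 x 34 x 30 mm, loose, to the left of the rack's far end; bystander.

How it is judged:
By the outcome, as a careful person would: the job done as asked, in the order asked, and still so for the second after the job is handed in, with the robot touching nothing.
It also fails if it takes over 69 s, if anything falls off the work surface, if the arm or the gripper's body presses on something with over 40 N, if the wrist force passes 120 N, or if a joint passes its speed limit or range.

### The arm

A 6-joint arm with a two-finger parallel gripper is mounted at the origin on a cart in front of the work surface, level with it; the furniture and walls round the work are solid. World frame = base frame: x ahead of the robot, y to its left, z up, the work surface at z = 0. Lengths are in m, angles in rad, forces in N, time in s.
With the tool pointing down it reaches from about 0.3 to 0.875 m from the base axis. Payload 6.4 kg.
Tool frame: the origin (TCP) lies at the very end of the fingers, on their centre line; the grasp point (between the pads) lies tcp_to_grasp behind it (tcp_to_grasp is the distance from the TCP to the grasp point, in m); z points along the fingers, y is the direction in which the jaws open and shut (so a half turn about z gives the same grasp; the last joint's range is limited). The gripper opens to 85 mm and grips with 20 to 120 N. Pads are 22 mm wide; open, the fingers measure 114 mm over their backs; the gripper's body (76 mm by 85 mm) begins 54 mm behind the grasp point. The pads swing forward as they close: fully open they stand 13 mm farther back than shut.
Start: joints at [-1.328, 0.181, 1.607, -0, 1.354, -0.206], TCP at [0.25, -0.518, 0.193] pointing down, gripper open.
Joint ranges: [-2.99, 2.99], [-0.89, 2.07], [0.3, 2.58], [-1.14, 4.28], [0, 2.63], [-3.12, 3.12]. Speed limits (rad/s): [2.57, 2.57, 3.01, 3.14, 3.14, 3.14].

### API

Orientations are given as a unit quaternion [w, x, y, z].
In Python, from bench import get_obs, camera, hand_in, tcp_to_grasp gives the robot as it stands.
- The arm moves only by the shell command python3 -m inch 'ROWS' [OPENING]. ROWS is JSON, a list of rows, each an object with "delta_pos": the shift along the tool's x, y, z in cm, a list of three; "rotation": the turn, a rotation vector about the tool's x, y, z in rad, a list of three. In form: [{"delta_pos": [x, y, z], "rotation": [rx, ry, rz]}, ...]. A call has 1 to 10 rows; each row shifts and turns the commanded pose from where the row before left it, along the tool's axes as they then stand; what a row does not reach is not made up. A row lasts 1/10 s, in which the tool goes at most 50 mm and 8.59 degrees, less where a joint would pass 70% of its speed; a pose out of reach is approached as far as the arm can. A call is refused whole if a number of a shift passes 5 or a number of a turn 0.15, either way. A call with a gripper value outside its range is refused whole. OPENING is the finger opening in cm, from 0 to 8.54, set as the call begins (- or left out, the last holds). The fingers move at their own pace and stop on an object; the grip force is fixed at half the most. Time passes only in rows, so rows that do not move let the fingers close. It gives the time, the measured TCP pose, the force and the opening at its end, in the units of the state.
- get_obs(): the state, without advancing time (a new reading comes with each control period).
- camera(name): name is "side" or "top"; returns a dict with "color" (384x512x3 uint8, red, green, blue), "vfov" (degrees; the focal length in pixels is half the picture's height over the tangent of half this angle, whatever the lens; pixels are square), "cx", "cy" (the principal point, pixels), "k1" (the pictures are not rectified: a ray, as slopes to the right and down, at radius r is drawn at 1 + k1 r^2 times it, then the intrinsics apply), "eye" and "orientation" of the camera in the world. Camera axes: x right, y down, z forward; pixel columns grow to the right and rows downward; lengths in m; the calibration is good to about 2 mm. A picture is of the moment at which its call begins. There is no depth.
- hand_in(): hands the job in, once; it reports no verdict.
The state is a dict: "time_s": time; "q": joint angles; "dq": joint speeds; "joint_efforts": joint torques, N m; "eef_pos": TCP position; "eef_rot": TCP orientation; "wrist_force": force on the tool from outside, world axes, zero at the start; "torque": the same for the moment, N m; "opening": opening from 0.0 (shut) to 1.0 (fully open).
Only numpy, scipy, OpenCV 4.12 (cv2) and the standard library are available. Lean on these libraries where they do the work, as an engineer would, in place of code of your own. Each camera call takes 0.05 s, during which the arm holds its last target.

## Working session

There is one attempt and no reset: what is moved stays moved. The work goes in short steps, Python scripts to look and compute and a shell command to move; the robot and the scene stay as the last step left them, time stands still between calls to the robot, and variables do not carry over. Pictures are saved under pics/ and viewed, and the job is handed in when it is done.

```bash
ls; mkdir -p pics
python3 - <<'E'
from bench import get_obs,camera,tcp_to_grasp
import cv2
o=get_obs();print(o,tcp_to_grasp)
for n in("side","top"):
    c=camera(n);cv2.imwrite(f"pics/{n}0.png",c["color"][:,:,::-1]);print({k:v for k,v in c.items() if k!="color"})
E
```

```text
pics
{'time_s': 0.0, 'q': array([-1.32827950e+00,  1.81564945e-01,  1.60797853e+00, -3.88371761e-05,
        1.35382643e+00, -2.06274926e-01]), 'dq': array([-0.0016092 , -0.00191828, -0.00238092,  0.00021776,  0.00098588,
       -0.00090927]), 'joint_efforts': array([-1.17136537e-04, -4.44867933e+01, -3.51332724e+01, -2.79846890e-04,
        9.21623869e-03,  2.71312274e-06]), 'eef_pos': array([ 0.24934433, -0.51743911,  0.19228503]), 'eef_rot': array([-8.88140174e-04,  9.74927394e-01,  2.22521428e-01, -3.50583997e-05]), 'wrist_force': array([-0.30430579,  0.32847562, -0.02427626]), 'torque': array([0.0087439 , 0.02373827, 0.06455207]), 'opening': 0.9996852444541585} 0.0187
{'vfov': 55.3930650283768, 'cx': 255.90509812508645, 'cy': 191.77547623292898, 'k1': -0.050066936218818706, 'eye': array([0.23185399, 0.66889193, 0.50338948]), 'orientation': array([ 0.10825089, -0.1838731 ,  0.84196094, -0.49555445])}
{'vfov': 49.07218095215383, 'cx': 253.91336566161715, 'cy': 201.019731522091, 'k1': 0.04810052389810589, 'eye': array([0.41583184, 0.01497015, 1.14742329]), 'orientation': array([-0.03431877,  0.71192281, -0.70008059,  0.0433047 ])}
```

View pics/side0.png

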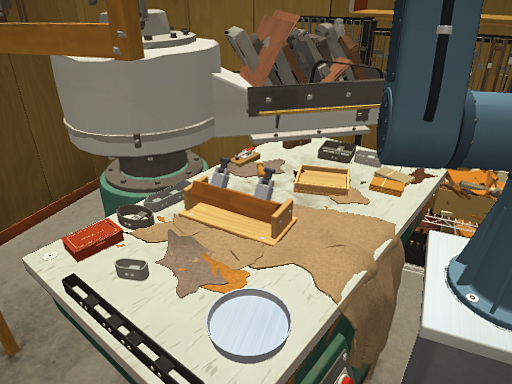

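View pics/top0.png

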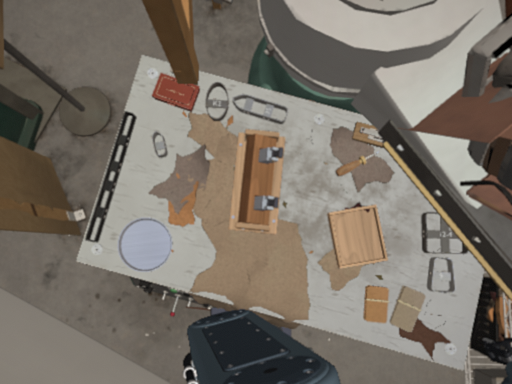

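The side view shows the rack (about 180-300, 180-240) with two leaning clips, the dish at left front (250,325) and the tray behind (322,180). The top view shows the dish at (145,244), the tray at (357,237), the clips at (268,155) and (265,203), the awl at (355,165) and the die tab at (160,145). I'll zoom in next.

```bash
cat > h.py <<'E'
import numpy as np, cv2
from scipy.spatial.transform import Rotation as R
from bench import get_obs,camera
def rot(q): return R.from_quat([q[1],q[2],q[3],q[0]])
def K(c):
    f=c["color"].shape[0]/2/np.tan(np.radians(c["vfov"]/2))
    return np.array([[f,0,c["cx"]],[0,f,c["cy"]],[0,0,1.]])
def proj(c,P):
    P=np.atleast_2d(P); p=rot(c["orientation"]).inv().apply(P-c["eye"])
    s=p[:,:2]/p[:,2:]; r2=(s**2).sum(1,keepdims=True); s=s*(1+c["k1"]*r2)
    k=K(c); return s*k[0,0]+[c["cx"],c["cy"]]
def ray(c,uv):
    p=cv2.undistortPoints(np.array([[uv]],float),K(c),np.array([c["k1"],0,0,0,0]))[0,0]
    return rot(c["orientation"]).apply([p[0],p[1],1])
def onz(c,uv,z):
    d=ray(c,uv); e=c["eye"]; return e+d*(z-e[2])/d[2]
def crop(c,x0,y0,x1,y1,s,fn):
    im=c["color"][y0:y1,x0:x1,::-1]; cv2.imwrite(fn,cv2.resize(im,None,fx=s,fy=s,interpolation=cv2.INTER_CUBIC))
E
python3 - <<'E'
from h import *
import pickle
cs={n:camera(n) for n in("side","top")}
pickle.dump(cs,open("c0.pkl","wb"))
crop(cs["top"],225,120,305,240,5,"pics/t1.png")
crop(cs["side"],165,140,365,250,4,"pics/s1.png")
t=cs["top"]
for n,uv,z in[("dish",(145,244),.028),("tray",(357,237),.03),("awl",(355,165),.013),("tab",(160,145),.03),("clipfar",(268,155),.1),("clipnear",(265,203),.1)]: print(n,onz(t,uv,z).round(3))
E
```

```text
dish [0.421 0.286 0.028]
tray [ 0.448 -0.273  0.03 ]
awl [ 0.645 -0.274  0.013]
tab [0.687 0.257 0.03 ]
clipfar [ 0.649 -0.031  0.1  ]
clipnear [ 0.527 -0.025  0.1  ]
```

View pics/t1.png

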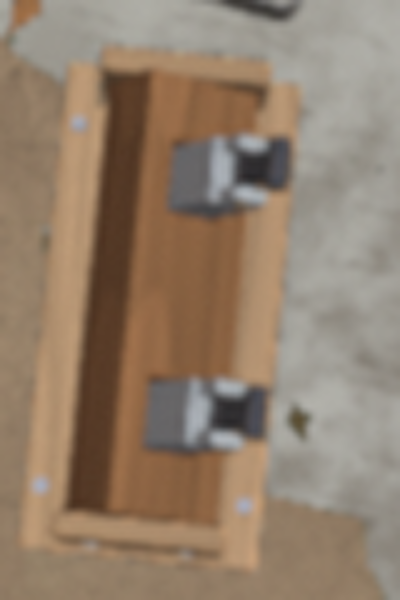

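View pics/s1.png

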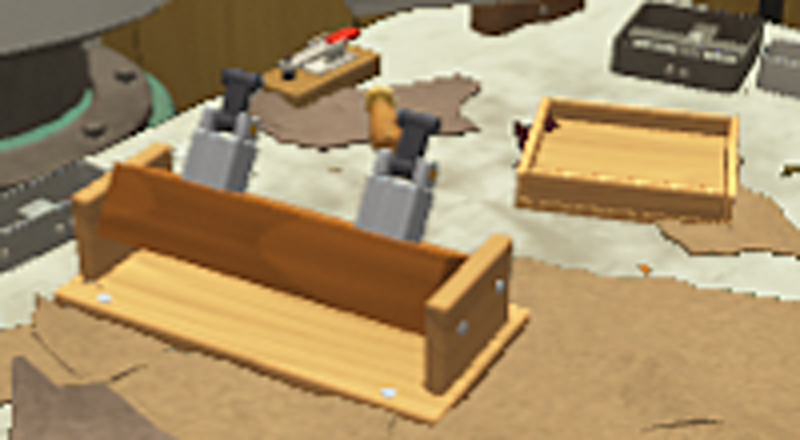

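Run:
```python
from h import *
import pickle
from scipy.optimize import least_squares
cs=pickle.load(open("c0.pkl","rb"));t,s=cs["top"],cs["side"]
tp=np.array([(70,62),(22,545),(260,570),(298,85)])/5+[225,120]-0.4
L=np.array([(65,-135),(65,135),(-65,135),(-65,-135)])/1000.
sp=np.array([(57,296),(434,420),(530,315)])/4+[165,140]-.4
def W(p,l,z): 
    c,n=np.cos(p[2]),np.sin(p[2]) # rack x ~ world +y, rack y ~ world -x
    ex=np.array([-n,c]);ey=np.array([-c,-n])
    q=p[:2]+l[:,:1]*ex+l[:,1:2]*ey
    return np.c_[q,np.full(len(q),z)]
f=lambda p:np.r_[(proj(t,W(p,L,.014))-tp).ravel(),(proj(s,W(p,L[:3],.014))-sp).ravel()]
r=least_squares(f,[.58,0,0]);print(r.x,np.degrees(r.x[2]),r.fun.round(1))
def tri(a,b):
    d1=ray(t,a);d2=ray(s,b);A=np.c_[d1,-d2];x=np.linalg.lstsq(A,s["eye"]-t["eye"],rcond=None)[0]
    p1=t["eye"]+d1*x[0];p2=s["eye"]+d2*x[1];return (p1+p2)/2,np.linalg.norm(p1-p2)
T=lambda x,y:(x/5+225-.4,y/5+120-.4); S=lambda x,y:(x/4+165-.4,y/4+140-.4)
# lever roll centres
print("far roll",tri(T(280,162),S(242,76)));print("near roll",tri(T(257,412),S(418,121)))
# model: predicted clip
p=r.x
for yl,n in((-62,"far"),(62,"near")):
    print(n,W(p,np.array([[0,yl/1000]]),0))
```

```text
[ 0.59292295 -0.00603216 -0.08070083] -4.62381690683356 [-0.4 -0.4 -0.9  0.6 -0.3  0.3  1.  -0.4 -1.3 -0.9  0.8  0.5  0.7 -1.5]
far roll (array([ 0.65056712, -0.06052835,  0.13298442]), np.float64(0.0008339377424383557))
near roll (array([ 0.52713009, -0.05063657,  0.13084971]), np.float64(0.0011452518516217917))
far [[ 0.65472117 -0.01103018  0.        ]]
near [[ 0.53112473 -0.00103414  0.        ]]
```

```bash
cat >> h.py <<'E'
def clipR(th,yaw): # columns x,y,z of clip in world. lean th to right
    ex=np.array([-np.sin(yaw),np.cos(yaw),0]);zz=np.array([0,0,1.])
    z=-ex*np.sin(th)+zz*np.cos(th); x=ex*np.cos(th)+zz*np.sin(th); y=np.cross(z,x)
    return np.c_[x,y,z]
def wire(c,o,Rm,im,x0,y0,s,lev=0.):
    def ln(a,b,col):
        q=(proj(c,np.array([o+Rm@np.array(a),o+Rm@np.array(b)]))-[x0,y0]+.5)*s
        cv2.line(im,tuple(int(v) for v in q[0]),tuple(int(v) for v in q[1]),col,1,cv2.LINE_AA)
    def box(cx,hx,hy,z0,z1,col,T=lambda p:p):
        V=[(sx*hx+cx,sy*hy,z) for sx in(-1,1) for sy in(-1,1) for z in(z0,z1)]
        for i in range(8):
            for k in(1,2,4):
                if i<i^k: ln(T(V[i]),T(V[i^k]),col)
    box(0,.014,.017,-.04,.04,(0,255,0))
    def T(p): 
        x,y,z=p; return (x*np.cos(lev)+z*np.sin(lev), y, .035+z*np.cos(lev)-x*np.sin(lev))
    box(0,.005,.008,0,.034,(0,0,255),T); box(0,.006,.013,.022,.034,(255,0,255),T)
E
cat > ov.py <<'E'
from h import *
def show(cs,clips,fn):
    t,s=cs["top"],cs["side"]; out=[]
    for c,(x0,y0,x1,y1) in((t,(245,135,300,220)),(s,(200,150,285,210))):
        sc=7; im=cv2.resize(c["color"][y0:y1,x0:x1,::-1],None,fx=sc,fy=sc,interpolation=cv2.INTER_CUBIC)
        for o,Rm,l in clips: wire(c,o,Rm,im,x0,y0,sc,l)
        out.append(im)
    h=max(i.shape[0] for i in out)
    cv2.imwrite(fn,cv2.resize(np.hstack([cv2.copyMakeBorder(i,0,h-i.shape[0],0,4,0) for i in out]),None,fx=.8,fy=.8,interpolation=cv2.INTER_AREA))
E
python3 - <<'E'
from ov import *
import pickle
cs=pickle.load(open("c0.pkl","rb"))
yaw=-.0807;cl=[]
for r,th in(((.6506,-.0605,.1330),32),((.5271,-.0506,.1308),32)):
    Rm=clipR(np.radians(th),yaw);o=np.array(r)-.063*Rm[:,2];cl.append((o,Rm,.0));print(o)
show(cs,cl,"pics/ov0.png")
E
```

```text
[ 0.65329124 -0.02722374  0.07957297]
[ 0.52979124 -0.01732374  0.07737297]
```

View pics/ov0.png

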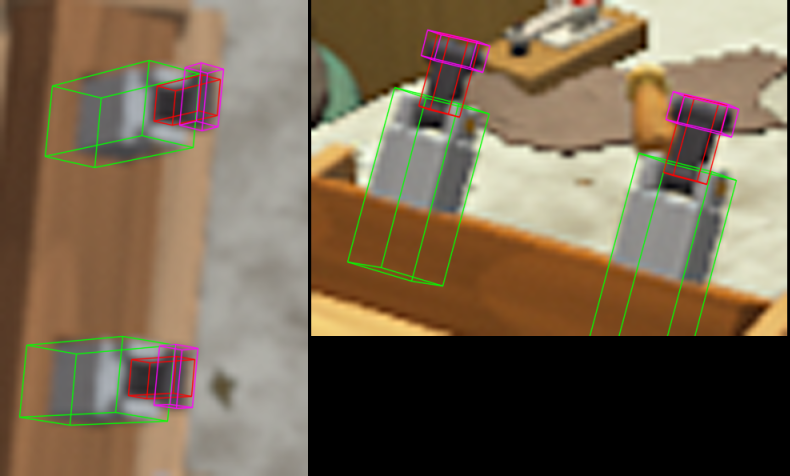

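The overlay matches well in both views. Next I check where the tool and the overhead structures are.

Run:
```python
from h import *
import pickle
cs=pickle.load(open("c0.pkl","rb"))
for z in(.193,.3,.4,.5):
    print(z,[proj(cs[n],[.25,-.518,z]).round() for n in cs])
for n in cs: cv2.imwrite(f"pics/{n}_g.png",cv2.resize(np.clip(cs[n]["color"][:,:,::-1].astype(float)*1.4,0,255).astype(np.uint8),None,fx=1.55,fy=1.55))
```

```text
0.193 [array([[413., 108.]]), array([[491., 328.]])]
0.3 [array([[420.,  72.]]), array([[523., 339.]])]
0.4 [array([[427.,  35.]]), array([[562., 353.]])]
0.5 [array([[435.,  -4.]]), array([[615., 371.]])]
```

View pics/side_g.png

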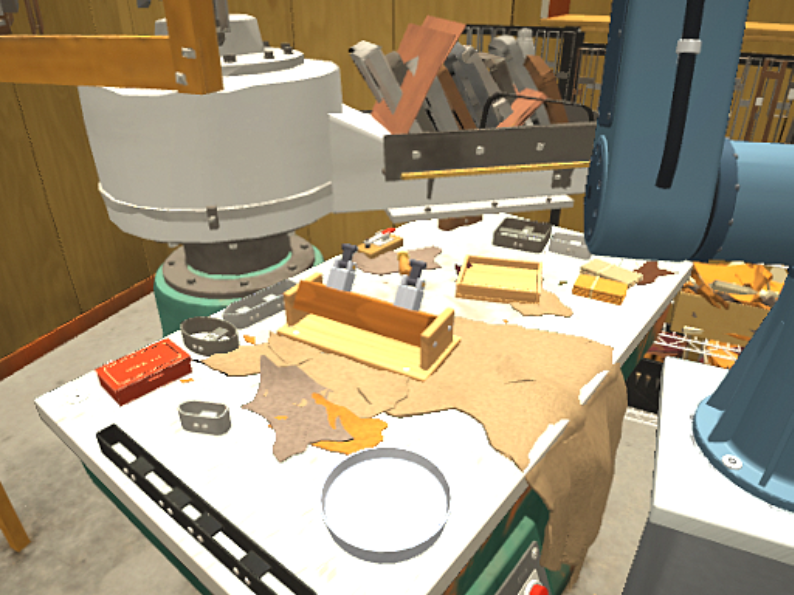

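View pics/top_g.png

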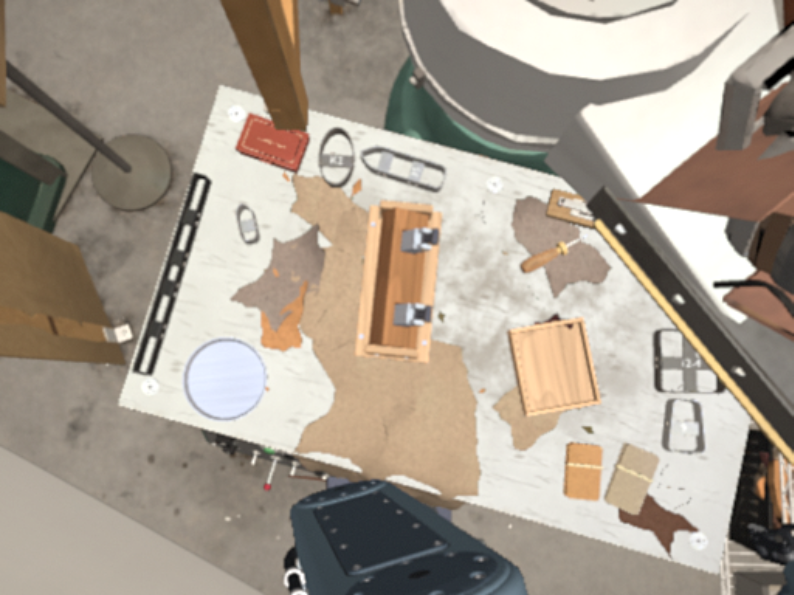

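Run:
```python
from h import *
import pickle
cs=pickle.load(open("c0.pkl","rb"));t,s=cs["top"],cs["side"]
def tri(a,b):
    d1=ray(t,a);d2=ray(s,b);A=np.c_[d1,-d2];x=np.linalg.lstsq(A,s["eye"]-t["eye"],rcond=None)[0]
    p1=t["eye"]+d1*x[0];p2=s["eye"]+d2*x[1];return ((p1+p2)/2).round(3),np.linalg.norm(p1-p2).round(4)
E=lambda x,y:(x/1.55,y/1.55)
print("rail L",tri(E(594,222),E(402,178)))
print("bolt1",tri(E(621,229),E(418,156)),"bolt2",tri(E(679,299),E(480,150)),tri(E(740,371),E(540,146)))
print("hang post",tri(E(300,128),E(218,92)))
# tray & dish corners
for uv in [(510,330),(583,317),(600,402),(525,416)]: print(onz(t,E(*uv),.03).round(3))
for uv in [(185,378),(267,378),(226,339),(226,420)]: print(onz(t,E(*uv),.028).round(3))
```

```text
rail L (array([ 0.665, -0.299,  0.177]), np.float64(0.0007))
bolt1 (array([ 0.644, -0.326,  0.215]), np.float64(0.0023)) bolt2 (array([ 0.544, -0.404,  0.219]), np.float64(0.001)) (array([ 0.443, -0.485,  0.22 ]), np.float64(0.0015))
hang post (array([0.717, 0.121, 0.394]), np.float64(0.0006))
[ 0.511 -0.199  0.03 ]
[ 0.536 -0.325  0.03 ]
[ 0.391 -0.351  0.03 ]
[ 0.365 -0.224  0.03 ]
[0.42  0.353 0.028]
[0.422 0.215 0.028]
[0.487 0.287 0.028]
[0.351 0.281 0.028]
```

Run:
```python
from h import *
import pickle
cs=pickle.load(open("c0.pkl","rb"));t,s=cs["top"],cs["side"]
for uv in((130,350),(95,265),(0,190)):
  for z in(0,.1,.2,.3,.4,.5,.6,.7,.8):
    p=onz(t,(uv[0]/1.55,uv[1]/1.55),z); print(uv,p.round(2),(proj(s,p)*1.55).round())
```

```text
(130, 350) [0.47 0.46 0.  ] [[256. 631.]]
(130, 350) [0.46 0.42 0.1 ] [[273. 527.]]
(130, 350) [0.46 0.38 0.2 ] [[291. 411.]]
(130, 350) [0.45 0.34 0.3 ] [[312. 283.]]
(130, 350) [0.45 0.3  0.4 ] [[336. 143.]]
(130, 350) [0.44 0.26 0.5 ] [[361.  -7.]]
(130, 350) [0.44 0.23 0.6 ] [[ 389. -165.]]
(130, 350) [0.44 0.19 0.7 ] [[ 419. -324.]]
(130, 350) [0.43 0.15 0.8 ] [[ 448. -474.]]
(95, 265) [0.62 0.53 0.  ] [[ 78. 627.]]
(95, 265) [0.6  0.48 0.1 ] [[101. 525.]]
(95, 265) [0.58 0.44 0.2 ] [[127. 410.]]
(95, 265) [0.56 0.39 0.3 ] [[158. 283.]]
(95, 265) [0.55 0.35 0.4 ] [[193. 144.]]
(95, 265) [0.53 0.3  0.5 ] [[233.  -6.]]
(95, 265) [0.51 0.26 0.6 ] [[ 278. -164.]]
(95, 265) [0.49 0.21 0.7 ] [[ 326. -324.]]
(95, 265) [0.48 0.17 0.8 ] [[ 376. -475.]]
(0, 190) [0.75 0.7  0.  ] [[-197.  730.]]
(0, 190) [0.72 0.64 0.1 ] [[-167.  615.]]
(0, 190) [0.69 0.58 0.2 ] [[-128.  482.]]
(0, 190) [0.66 0.52 0.3 ] [[-79. 334.]]
(0, 190) [0.63 0.46 0.4 ] [[-21. 172.]]
(0, 190) [0.6 0.4 0.5] [[46. -0.]]
(0, 190) [0.57 0.34 0.6 ] [[ 121. -177.]]
(0, 190) [0.54 0.28 0.7 ] [[ 202. -348.]]
(0, 190) [0.52 0.22 0.8 ] [[ 285. -502.]]
```

```bash
cat > plan.py <<'E'
from h import *
# plan(target pos, target R(matrix) or None, n): per-row body twist (same each row), shift cm in tool axes, given row = shift then turn
def cur():
    o=get_obs(); return np.array(o["eef_pos"]),rot(o["eef_rot"]).as_matrix(),o
def plan(tp,tR=None,n=10,p=None,Rm=None):
    p0,R0,o=cur()
    p=p0 if p is None else np.array(p); Rm=R0 if Rm is None else Rm
    if tR is None: tR=Rm
    w=R.from_matrix(Rm.T@tR).as_rotvec()/n
    # sum_{k<n} Rm E^k d = tp-p
    E=R.from_rotvec(w).as_matrix(); M=np.zeros((3,3));A=np.eye(3)
    for k in range(n): M+=Rm@A; A=A@E
    d=np.linalg.solve(M,np.array(tp)-p)
    pts=[];q=p.copy();A=Rm.copy()
    for k in range(n): q=q+A@d;A=A@E;pts.append(q.copy())
    print("shift cm",(d*100).round(2),"turn",w.round(4),"n",n,"norm mm",(np.linalg.norm(d)*1000).round(1),"deg",np.degrees(np.linalg.norm(w)).round(2)); print("mid",pts[n//2].round(3))
    return tp,tR
YAW=-.0807
def down(yaw=YAW): # tool x = rack x, z down
    ex=np.array([-np.sin(yaw),np.cos(yaw),0]); z=np.array([0,0,-1.]); return np.c_[ex,np.cross(z,ex),z]
def lean(th,yaw=YAW):
    C=clipR(th,yaw); return np.c_[C[:,0],-C[:,1],-C[:,2]]
E
python3 - <<'E'
from plan import *
p,r,o=cur();print(r.round(3))
plan((.5295,-.10,.19),down(),14)
E
```

```text
[[ 0.901  0.434 -0.   ]
 [ 0.434 -0.901  0.001]
 [ 0.    -0.001 -1.   ]]
shift cm [ 3.75 -0.18  0.02] turn [-0.0001 -0.0001 -0.0744] n 14 norm mm 37.6 deg 4.26
mid [ 0.465 -0.314  0.191]
```

```bash
python3 -m inch '[{"delta_pos":[2.5,-1.5,0],"rotation":[0,0,0]},{"delta_pos":[3.2,-2.0,0],"rotation":[0,0,-0.05]},{"delta_pos":[3.2,-1.9,0],"rotation":[0,0,-0.05]},{"delta_pos":[3.2,-1.8,0],"rotation":[0,0,-0.05]},{"delta_pos":[3.2,-1.7,0],"rotation":[0,0,-0.05]}]' 0
python3 - <<'E'
from plan import *
plan((.5295,-.10,.19),down(),9)
E
```

```text
time_s: 0.7
eef_pos: [0.34, -0.3642, 0.193]
eef_rot: [-0.0, 0.948, 0.32, 0.0]
wrist_force: [0.3, 0.3, 0.7]
opening: 0.14
shift cm [3.71 0.28 0.03] turn [-0.     -0.     -0.0933] n 9 norm mm 37.2 deg 5.34
mid [ 0.473 -0.237  0.191]
```

```bash
python3 -m inch '[{"delta_pos":[3.7,0.28,0],"rotation":[0,0,-0.093]},{"delta_pos":[3.7,0.28,0],"rotation":[0,0,-0.093]},{"delta_pos":[3.7,0.28,0],"rotation":[0,0,-0.093]},{"delta_pos":[3.7,0.28,0],"rotation":[0,0,-0.093]},{"delta_pos":[3.7,0.28,0],"rotation":[0,0,-0.093]},{"delta_pos":[3.7,0.28,0],"rotation":[0,0,-0.093]},{"delta_pos":[3.7,0.28,0],"rotation":[0,0,-0.093]},{"delta_pos":[3.7,0.28,0],"rotation":[0,0,-0.093]},{"delta_pos":[3.7,0.28,0],"rotation":[0,0,-0.093]},{"delta_pos":[0,0,0],"rotation":[0,0,0]}]' 0
python3 - <<'E'
from plan import *
plan((.5285,-.088,.124),down(),3)
print(get_obs()["q"].round(2))
c=camera("side");cv2.imwrite("pics/s2.png",c["color"][:,:,::-1])
c=camera("top");cv2.imwrite("pics/t2.png",c["color"][:,:,::-1])
E
```

```text
time_s: 1.7
eef_pos: [0.5299, -0.0986, 0.193]
eef_rot: [-0.001, 0.734, 0.679, 0.001]
wrist_force: [-0.2, -1.2, -0.0]
opening: -0.003
shift cm [ 0.35 -0.07  2.3 ] turn [-0.0001 -0.0006  0.0008] n 3 norm mm 23.3 deg 0.06
mid [ 0.529 -0.092  0.147]
[-0.41  0.1   1.7   0.    1.34 -0.33]
```

View pics/s2.png

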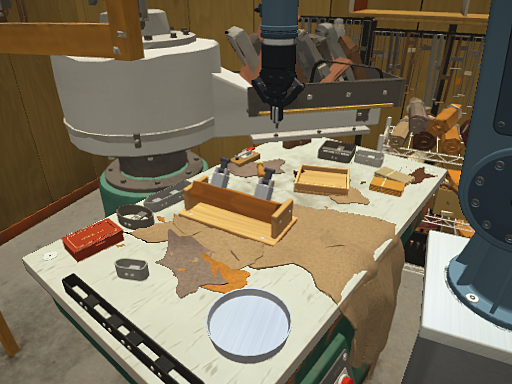

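View pics/t2.png

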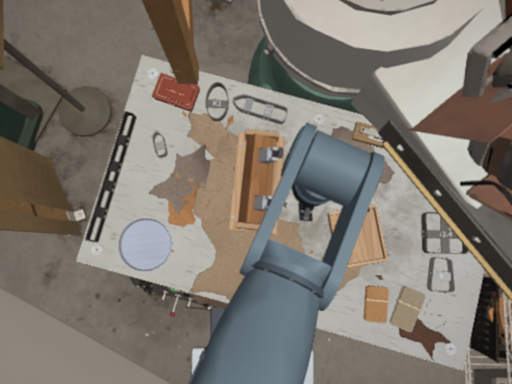

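Side view: the shut gripper is at about (277,110), right of the near clip. Top view: the arm fork is clear of the beam and tool axes are lined up. Going down beside the near lever.

```bash
python3 -m inch '[{"delta_pos":[0.3,0,2.3],"rotation":[0,0,0]},{"delta_pos":[0.4,0,2.3],"rotation":[0,0,0]},{"delta_pos":[0.4,0,2.3],"rotation":[0,0,0]},{"delta_pos":[0,0,0],"rotation":[0,0,0]}]' 0
python3 -m inch '[{"delta_pos":[0.3,0,0],"rotation":[0,0,0]},{"delta_pos":[0.3,0,0],"rotation":[0,0,0]},{"delta_pos":[0.3,0,0],"rotation":[0,0,0]},{"delta_pos":[0.3,0,0],"rotation":[0,0,0]},{"delta_pos":[0.3,0,0],"rotation":[0,0,0]}]' 0
python3 - <<'E'
from plan import *
p,r,o=cur();print(p,o["wrist_force"],o["torque"])
c=camera("side");crop(c,180,60,320,240,4,"pics/s3.png")
E
```

```text
time_s: 2.2
eef_pos: [0.5275, -0.0918, 0.1208]
eef_rot: [-0.003, 0.737, 0.676, -0.002]
wrist_force: [0.2, -0.7, -0.5]
opening: 0.0
time_s: 2.7
eef_pos: [0.532, -0.0766, 0.1249]
eef_rot: [0.001, 0.736, 0.676, 0.0]
wrist_force: [-0.5, -0.5, -0.6]
opening: 0.001
[ 0.53200703 -0.07663938  0.12485598] [-0.52222728 -0.51358673 -0.56924585] [0.01196822 0.00107888 0.0419668 ]
```

View pics/s3.png

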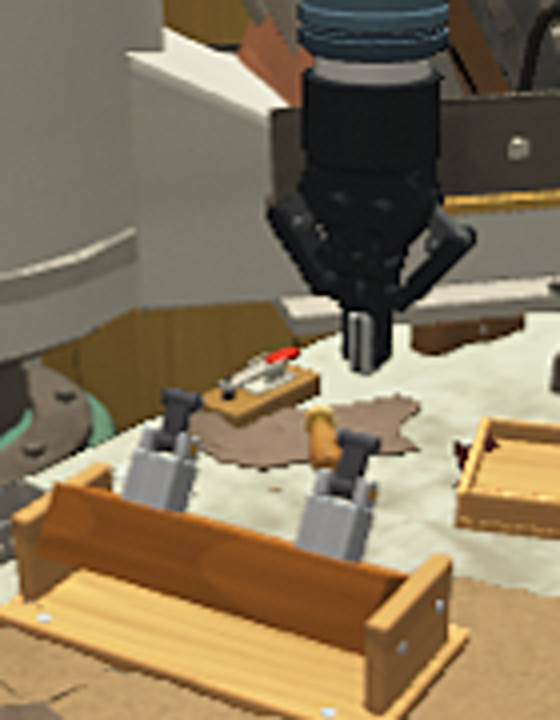

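Run:
```python
from plan import *
p,r,o=cur();c=camera("side");print(p)
for q in(p,[.5271,-.0506,.1308]): print((proj(c,q)-[180,60])*4)
crop(c,180,60,320,240,4,"pics/s4.png")
```

```text
[ 0.53183278 -0.0761636   0.12460592]
[[366.36691973 430.8233997 ]]
[[357.39008553 439.61311872]]
```

View pics/s4.png

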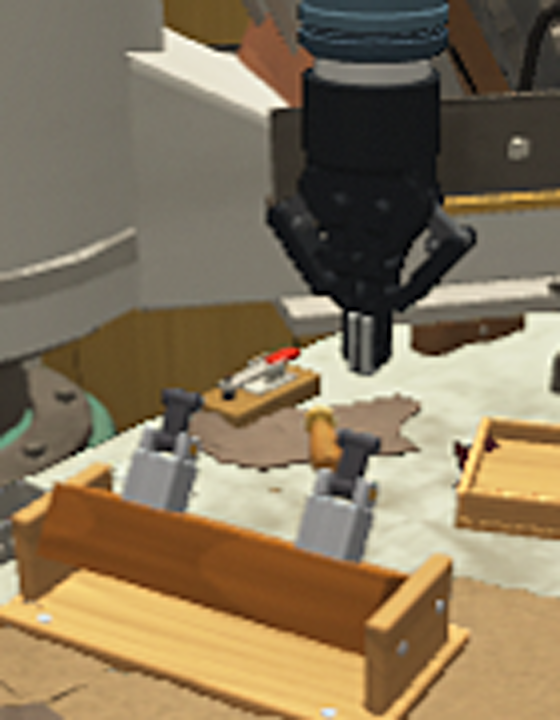

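Run:
```python
from plan import *
c=camera("side");t=camera("top")
p=np.array([.5299,-.0986,.193]);print("s2",proj(c,p),"t2",proj(t,p))
p,r,o=cur()
for b in(0,.0187,.04,.0727,.1,.15): 
    q=p-r[:,2]*b; print(b,(proj(c,q)-[180,60])*4,(proj(t,q)-[250,130])*5)
crop(t,250,130,370,240,5,"pics/t4.png")
```

```text
s2 [[276.53521941 138.15669267]] t2 [[298.68185155 198.01187678]]
0 [[366.94612368 431.00850585]] [[181.92974607 352.07347357]]
0.0187 [[367.59271383 402.75898625]] [[185.43691853 347.76646199]]
0.04 [[368.34241629 369.87829005]] [[189.59226131 342.66362983]]
0.0727 [[369.52132512 317.89439224]] [[196.3294766  334.39060613]]
0.1 [[370.53206495 273.04859497]] [[202.31500218 327.04103335]]
0.15 [[372.44754386 187.335107  ]] [[214.23498766 312.40573038]]
```

View pics/t4.png

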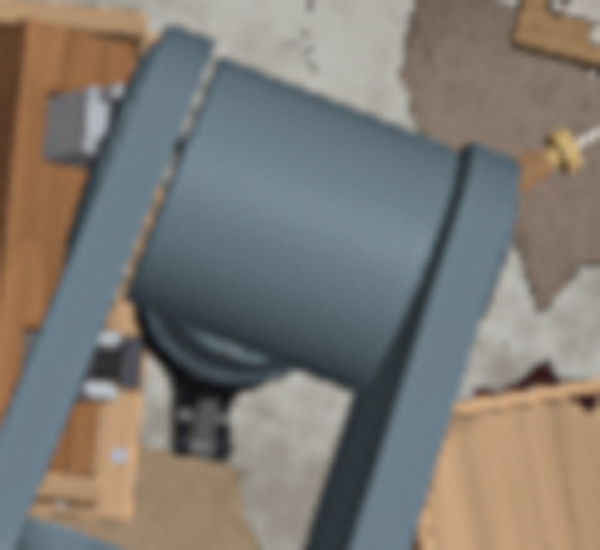

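Run:
```python
from plan import *
c=camera("side");p,r,o=cur()
im=c["color"][70:200,235:315,::-1]; im=np.clip(im.astype(float)*1.8,0,255).astype(np.uint8); im=cv2.resize(im,None,fx=4.5,fy=4.5,interpolation=cv2.INTER_NEAREST)
q=(proj(c,p)[0]-[235,70]+.5)*4.5; cv2.circle(im,tuple(int(v) for v in q),4,(0,0,255),1)
cv2.imwrite("pics/z4.png",im)
```

```text
(no output)
```

View pics/z4.png

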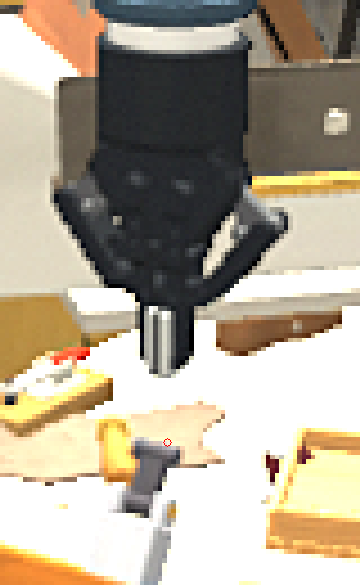

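```bash
python3 -m inch '[{"delta_pos":[0.2,0.2,0],"rotation":[0,0,0]},{"delta_pos":[0.2,0,0],"rotation":[0,0,0]},{"delta_pos":[0.2,0,0],"rotation":[0,0,0]},{"delta_pos":[0.2,0,0],"rotation":[0,0,0]},{"delta_pos":[0.2,0,0],"rotation":[0,0,0]},{"delta_pos":[0.2,0,0],"rotation":[0,0,0]}]' 0
python3 - <<'E'
from plan import *
p,r,o=cur();print(p,o["wrist_force"],o["torque"],o["q"].round(3))
c=camera("side");crop(c,180,60,320,200,4,"pics/s5.png")
E
```

```text
time_s: 3.55
eef_pos: [0.5346, -0.0648, 0.1242]
eef_rot: [-0.0, 0.736, 0.676, 0.0]
wrist_force: [-0.2, -0.6, -1.0]
opening: 0.003
[ 0.53461764 -0.06479728  0.12420119] [-0.23577302 -0.64690755 -1.0080708 ] [-0.01137445  0.00916415  0.00828547] [-0.341  0.173  1.763  0.     1.205 -0.256]
```

View pics/s5.png

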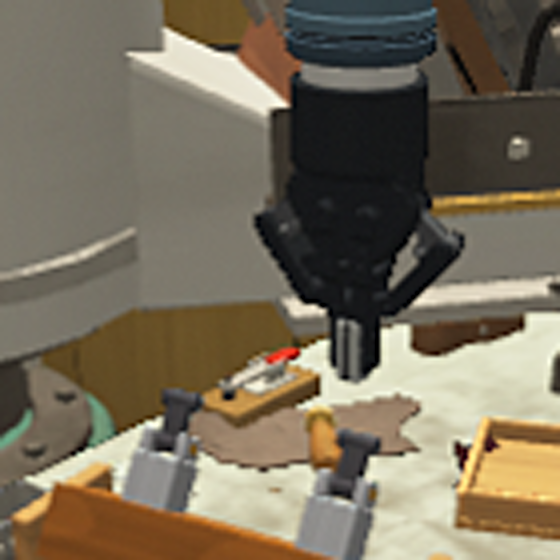

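Run:
```python
from plan import *
t=camera("top");s=camera("side");p,r,o=cur()
crop(t,250,130,370,240,5,"pics/t5.png")
def tri(a,b):
    d1=ray(t,a);d2=ray(s,b);A=np.c_[d1,-d2];x=np.linalg.lstsq(A,s["eye"]-t["eye"],rcond=None)[0]
    p1=t["eye"]+d1*x[0];p2=s["eye"]+d2*x[1];return p1,p2
print(tri((250+205/5,130+450/5),(180+468/4,60+237/4)))
print(proj(s,[.421,.286,.028])*1.55)
# if tip is on vertical line at (x,y) of TCP: height seen
for z in (.12,.14,.15,.16,.17): print(z,(proj(s,[p[0],p[1],z])-[180,60])*4)
```

```text
(array([ 0.47521515, -0.07520115,  0.25381745]), array([ 0.4740581 , -0.07556409,  0.25377718]))
[[385.20764032 491.70541677]]
0.12 [[354.76857663 444.25350052]]
0.14 [[355.33057272 413.94072739]]
0.15 [[355.6153812  398.53456618]]
0.16 [[355.90276035 382.95890577]]
0.17 [[356.19273273 367.21147719]]
```

View pics/t5.png

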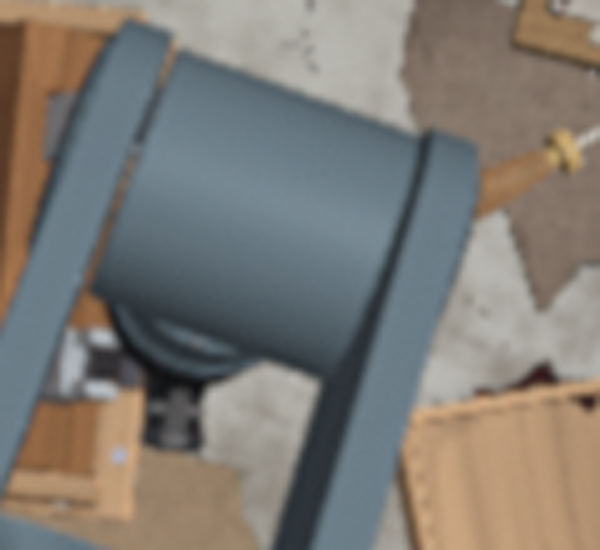

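```bash
python3 -m inch '[{"delta_pos":[0.2,-0.2,0],"rotation":[0,0,0]},{"delta_pos":[0.2,-0.2,0],"rotation":[0,0,0]},{"delta_pos":[0.2,-0.2,0],"rotation":[0,0,0]},{"delta_pos":[0.2,0,0],"rotation":[0,0,0]},{"delta_pos":[0,0,0],"rotation":[0,0,0]}]' 0
python3 - <<'E'
from plan import *
p,r,o=cur()
c=camera("side");crop(c,180,60,320,200,4,"pics/s6.png")
E
```

```text
time_s: 4.2
eef_pos: [0.5293, -0.0563, 0.1242]
eef_rot: [0.0, 0.736, 0.677, 0.0]
wrist_force: [-0.6, -0.2, -0.4]
opening: 0.005
```

View pics/s6.png

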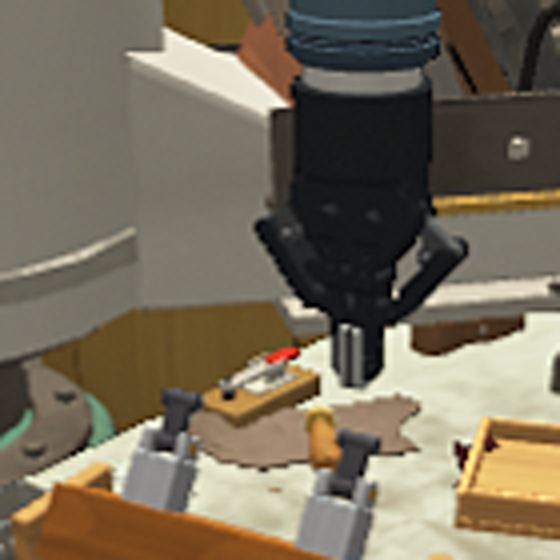

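Run:
```python
from plan import *
t=camera("top");s=camera("side");p,r,o=cur()
def tri(a,b):
    d1=ray(t,a);d2=ray(s,b);A=np.c_[d1,-d2];x=np.linalg.lstsq(A,s["eye"]-t["eye"],rcond=None)[0]
    return t["eye"]+d1*x[0],s["eye"]+d2*x[1]
for r_ in(410,425,440): print(tri((250+174/5,130+r_/5),(180+455/4,60+240/4)))
print(tri((250+174/5,130+445/5),(180+463/4,60+240/4)))
crop(t,250,130,370,240,5,"pics/t6.png")
```

```text
(array([ 0.49196044, -0.06175897,  0.2550709 ]), array([ 0.47828217, -0.06607545,  0.25427512]))
(array([ 0.48553939, -0.0617908 ,  0.25527923]), array([ 0.47768341, -0.06428966,  0.25488041]))
(array([ 0.47912482, -0.06181377,  0.25558568]), array([ 0.47707374, -0.06247132,  0.25549673]))
(array([ 0.47696343, -0.06178804,  0.2560743 ]), array([ 0.47274584, -0.06311687,  0.25589948]))
```

View pics/t6.png

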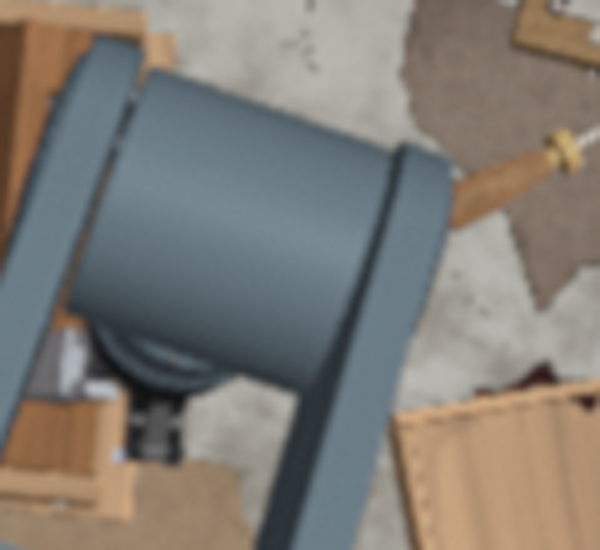

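```bash
python3 - <<'E'
from plan import *
s=camera("side");p,r,o=cur()
for z in (.15,.155,.16,.165): print(z,(proj(s,[p[0],p[1],z])-[180,60])*4)
print((proj(s,[p[0],p[1]+.011,.16])-[180,60])*4)
E
python3 -m inch '[{"delta_pos":[-1.0,0,0],"rotation":[0,0,0]},{"delta_pos":[-2.6,0,0],"rotation":[0,0,0]},{"delta_pos":[0,0,1.8],"rotation":[0,0,0]},{"delta_pos":[0,0,1.8],"rotation":[0,0,0]},{"delta_pos":[0,0,0],"rotation":[0,0,0]}]' 0
python3 - <<'E'
from plan import *
s=camera("side");p,r,o=cur()
for z in (.12,.125,.13): print(z,(proj(s,[p[0],p[1],z])-[180,60])*4)
crop(s,180,60,320,200,4,"pics/s7.png")
E
```

```text
0.15 [[358.32843453 405.28680113]]
0.155 [[358.48093891 397.46157822]]
0.16 [[358.6341385  389.59288761]]
0.165 [[358.78803639 381.68043563]]
[[351.25166087 396.5787767 ]]
time_s: 4.9
eef_pos: [0.5242, -0.0926, 0.0858]
eef_rot: [-0.002, 0.737, 0.676, -0.001]
wrist_force: [-0.6, -0.3, 0.5]
opening: 0.001
0.12 [[386.55981563 429.11603253]]
0.125 [[386.78114287 421.71741543]]
0.13 [[387.00344042 414.27942818]]
```

View pics/s7.png

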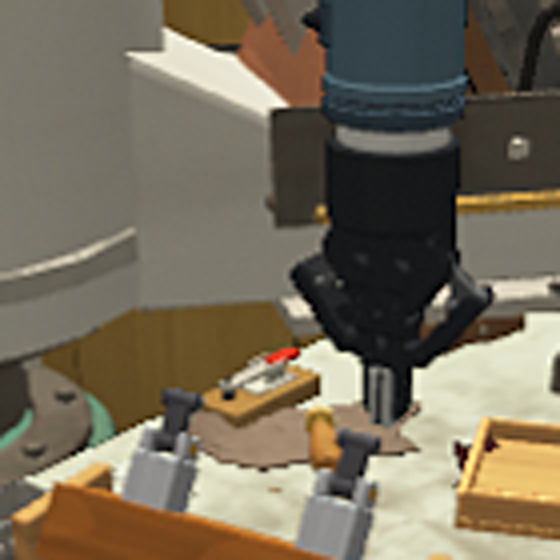

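Side view: the drawn fingertips (380,426 in the crop, about z=0.128) sit about 40 mm above the reported TCP, and the earlier pushes made no contact. I'll trust the picture and confirm it by contact.

```bash
python3 -m inch '[{"delta_pos":[0.6,0.1,0.3],"rotation":[0,0,0]},{"delta_pos":[0.5,0.1,0],"rotation":[0,0,0]},{"delta_pos":[0.4,0.1,0],"rotation":[0,0,0]},{"delta_pos":[0.2,0,0],"rotation":[0,0,0]},{"delta_pos":[0.2,0,0],"rotation":[0,0,0]},{"delta_pos":[0.2,0,0],"rotation":[0,0,0]},{"delta_pos":[0.2,0,0],"rotation":[0,0,0]}]' 0
python3 - <<'E'
from plan import *
s=camera("side");p,r,o=cur()
crop(s,180,60,320,200,4,"pics/s8.png")
E
```

```text
time_s: 5.65
eef_pos: [0.5312, -0.0696, 0.0853]
eef_rot: [0.0, 0.737, 0.676, 0.0]
wrist_force: [-1.0, -0.3, 0.5]
opening: 0.002
```

View pics/s8.png

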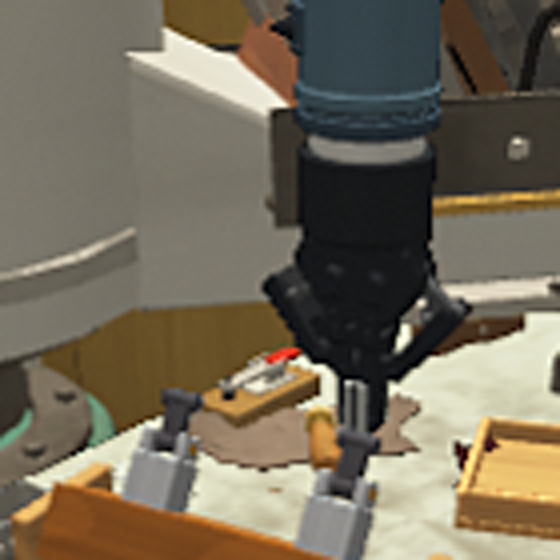

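```bash
python3 -m inch '[{"delta_pos":[0.2,-0.1,0],"rotation":[0,0,0]},{"delta_pos":[0.2,-0.1,0],"rotation":[0,0,0]},{"delta_pos":[0.2,-0.1,0],"rotation":[0,0,0]},{"delta_pos":[0.2,0,0],"rotation":[0,0,0]}]' 0
python3 -m inch '[{"delta_pos":[0.15,0,0],"rotation":[0,0,0]},{"delta_pos":[0.15,0,0],"rotation":[0,0,0]}]' 0
python3 - <<'E'
from plan import *
s=camera("side");p,r,o=cur()
crop(s,180,60,320,200,4,"pics/s9.png")
E
```

```text
time_s: 6.1
eef_pos: [0.5288, -0.0614, 0.0852]
eef_rot: [0.0, 0.737, 0.676, -0.0]
wrist_force: [0.5, -1.3, 0.6]
opening: 0.001
time_s: 6.3
eef_pos: [0.5296, -0.059, 0.0857]
eef_rot: [0.001, 0.737, 0.676, -0.0]
wrist_force: [-0.8, -4.1, 2.3]
opening: -0.004
```

View pics/s9.png

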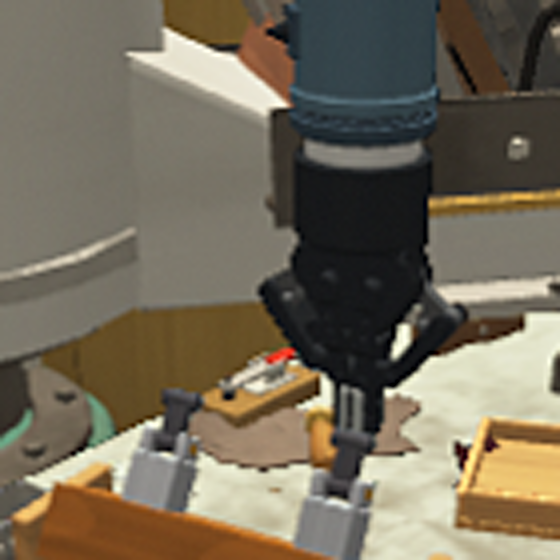

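```bash
python3 -m inch '[{"delta_pos":[0.15,0,0],"rotation":[0,0,0]},{"delta_pos":[0.15,0,0],"rotation":[0,0,0]}]' 0
python3 -m inch '[{"delta_pos":[0.15,0,0],"rotation":[0,0,0]},{"delta_pos":[0.15,0,0],"rotation":[0,0,0]}]' 0
python3 - <<'E'
from plan import *
s=camera("side");p,r,o=cur()
crop(s,180,60,320,200,4,"pics/s10.png")
E
```

```text
time_s: 6.55
eef_pos: [0.5295, -0.0555, 0.0852]
eef_rot: [0.0, 0.737, 0.676, 0.0]
wrist_force: [-0.8, -2.3, 1.7]
opening: -0.001
time_s: 6.75
eef_pos: [0.5295, -0.0522, 0.085]
eef_rot: [-0.0, 0.737, 0.676, -0.0]
wrist_force: [0.1, -1.0, 0.7]
opening: 0.007
```

View pics/s10.png

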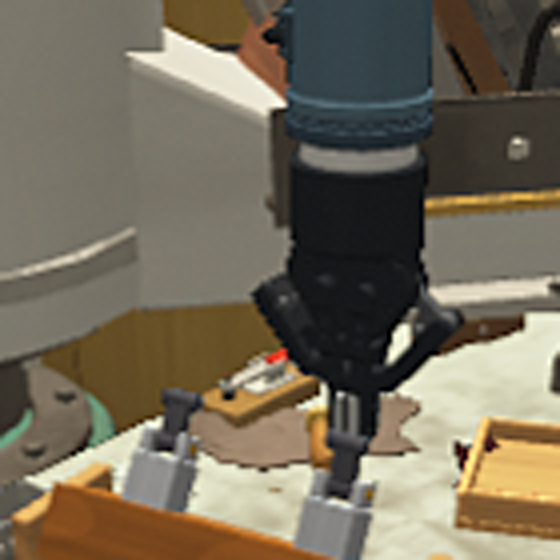

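The near lever moves freely at 1-2 N, so I keep pushing to its end.

```bash
python3 -m inch '[{"delta_pos":[0.25,0,0],"rotation":[0,0,0]},{"delta_pos":[0.25,0,0],"rotation":[0,0,0]},{"delta_pos":[0.25,0,0],"rotation":[0,0,0]},{"delta_pos":[0.25,0,0],"rotation":[0,0,0]}]' 0
python3 -m inch '[{"delta_pos":[0.25,0,0],"rotation":[0,0,0]},{"delta_pos":[0.25,0,0],"rotation":[0,0,0]},{"delta_pos":[0.25,0,0],"rotation":[0,0,0]}]' 0
python3 - <<'E'
from plan import *
s=camera("side");p,r,o=cur()
crop(s,180,60,320,200,4,"pics/s11.png")
E
```

```text
time_s: 7.2
eef_pos: [0.5305, -0.0423, 0.0852]
eef_rot: [-0.0, 0.736, 0.676, -0.0]
wrist_force: [0.1, -1.5, 1.5]
opening: 0.001
time_s: 7.5
eef_pos: [0.531, -0.0348, 0.085]
eef_rot: [-0.0, 0.737, 0.676, -0.0]
wrist_force: [-0.4, -1.6, 0.2]
opening: 0.003
```

View pics/s11.png

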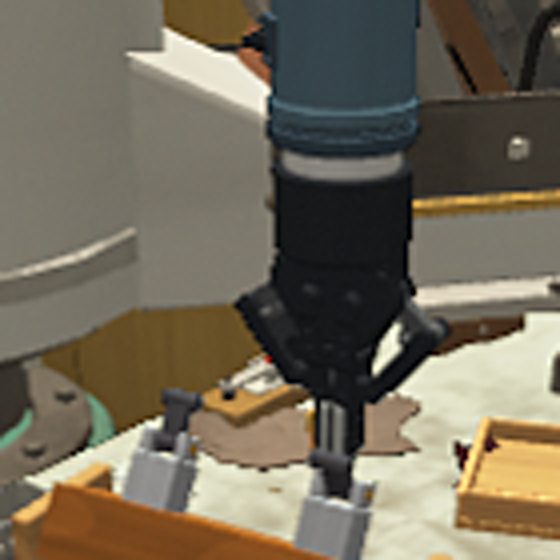

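```bash
python3 -m inch '[{"delta_pos":[0.25,0,0],"rotation":[0,0,0]},{"delta_pos":[0.25,0,0],"rotation":[0,0,0]},{"delta_pos":[0.25,0,0],"rotation":[0,0,0]}]' 0
python3 -m inch '[{"delta_pos":[0.2,0,0],"rotation":[0,0,0]},{"delta_pos":[0.2,0,0],"rotation":[0,0,0]}]' 0
python3 - <<'E'
from plan import *
s=camera("side");p,r,o=cur()
crop(s,180,60,320,200,4,"pics/s12.png")
E
```

```text
time_s: 7.85
eef_pos: [0.532, -0.0283, 0.0856]
eef_rot: [0.001, 0.736, 0.677, -0.0]
wrist_force: [-1.9, -6.8, 6.1]
opening: -0.004
time_s: 8.05
eef_pos: [0.5327, -0.0262, 0.0864]
eef_rot: [0.002, 0.736, 0.677, -0.001]
wrist_force: [-4.5, -16.0, 6.5]
opening: 0.001
```

View pics/s12.png

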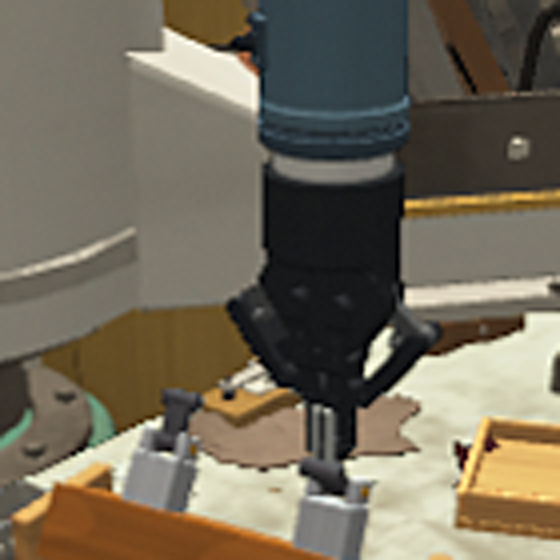

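Force rises to 16 N after about 32 mm of travel, which matches the 1.25 rad stop, so the near clip is free. Next I back off and go to the far lever.

```bash
python3 -m inch '[{"delta_pos":[-1.0,0,0],"rotation":[0,0,0]},{"delta_pos":[-3.0,0,0],"rotation":[0,0,0]},{"delta_pos":[-2.0,0,-1],"rotation":[0,0,0]},{"delta_pos":[0,3.0,0],"rotation":[0,0,0]},{"delta_pos":[0,3.8,0],"rotation":[0,0,0]},{"delta_pos":[0,3.8,0],"rotation":[0,0,0]},{"delta_pos":[0,1.0,1],"rotation":[0,0,0]},{"delta_pos":[0,0,0],"rotation":[0,0,0]}]' 0
python3 - <<'E'
from plan import *
s=camera("side");t=camera("top");p,r,o=cur()
crop(s,180,60,320,200,4,"pics/s13.png");cv2.imwrite("pics/t13.png",t["color"][:,:,::-1])
plan((.652,-.083,.0855),down(),1)
E
```

```text
time_s: 8.9
eef_pos: [0.6427, -0.0928, 0.0832]
eef_rot: [-0.001, 0.736, 0.676, -0.0]
wrist_force: [-0.8, 0.0, 0.0]
opening: 0.003
shift cm [ 1.05  0.97 -0.14] turn [-0.0025 -0.0011 -0.0041] n 1 norm mm 14.4 deg 0.28
mid [ 0.652 -0.083  0.086]
```

View pics/s13.png

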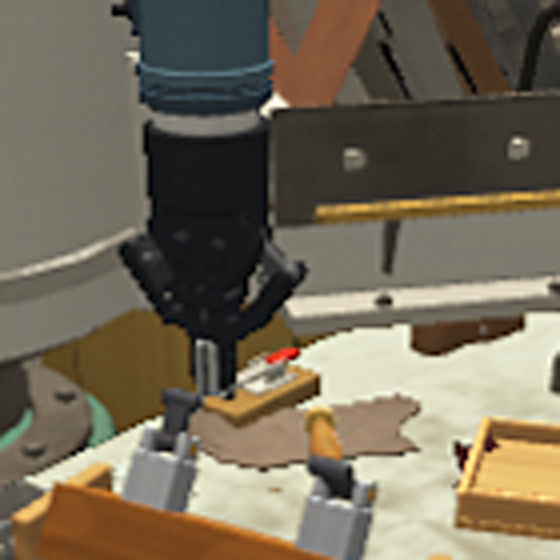

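View pics/t13.png

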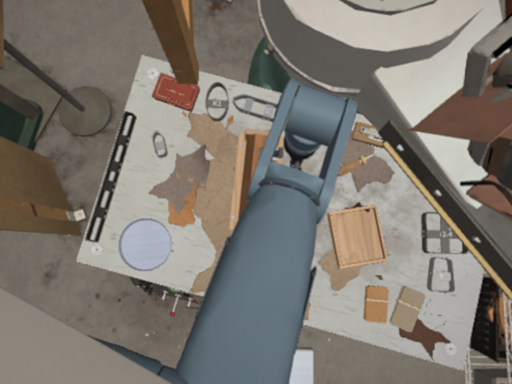

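Near lever in the crop is tipped over at (325,465); the tool is now right of the far lever at (180,400). Pushing that one.

```bash
python3 -m inch '[{"delta_pos":[0.5,0.8,0],"rotation":[0,0,0]},{"delta_pos":[0.4,0,-0.1],"rotation":[0,0,0]},{"delta_pos":[0.3,0,0],"rotation":[0,0,0]},{"delta_pos":[0.3,0,0],"rotation":[0,0,0]},{"delta_pos":[0.2,0,0],"rotation":[0,0,0]},{"delta_pos":[0.2,0,0],"rotation":[0,0,0]},{"delta_pos":[0.2,0,0],"rotation":[0,0,0]}]' 0
python3 -m inch '[{"delta_pos":[0.15,0,0],"rotation":[0,0,0]},{"delta_pos":[0.15,0,0],"rotation":[0,0,0]}]' 0
python3 -m inch '[{"delta_pos":[0.15,0,0],"rotation":[0,0,0]},{"delta_pos":[0.15,0,0],"rotation":[0,0,0]}]' 0
```

```text
time_s: 9.7
eef_pos: [0.6524, -0.073, 0.0864]
eef_rot: [0.0, 0.737, 0.676, -0.0]
wrist_force: [-0.2, -0.1, 1.3]
opening: -0.005
time_s: 9.9
eef_pos: [0.6529, -0.0707, 0.0866]
eef_rot: [0.001, 0.737, 0.676, -0.0]
wrist_force: [-0.6, -3.8, 2.4]
opening: -0.0
time_s: 10.1
eef_pos: [0.6533, -0.0677, 0.0867]
eef_rot: [0.001, 0.737, 0.676, 0.0]
wrist_force: [0.5, -3.5, 2.8]
opening: -0.004
```

```bash
python3 -m inch '[{"delta_pos":[0.15,0,0],"rotation":[0,0,0]},{"delta_pos":[0.15,0,0],"rotation":[0,0,0]}]' 0
python3 - <<'E'
from plan import *
s=camera("side")
crop(s,180,60,320,200,4,"pics/s14.png")
E
```

```text
time_s: 10.3
eef_pos: [0.6536, -0.0654, 0.0869]
eef_rot: [0.001, 0.737, 0.676, -0.0]
wrist_force: [-1.4, -8.6, 5.4]
opening: -0.003
```

View pics/s14.png

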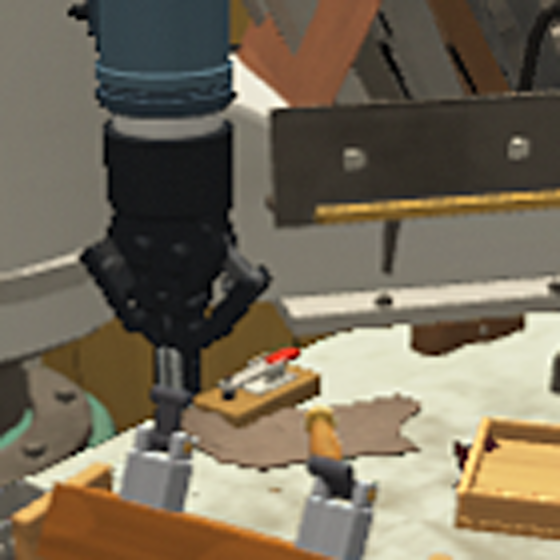

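```bash
python3 -m inch '[{"delta_pos":[0.2,0,0],"rotation":[0,0,0]},{"delta_pos":[0.15,0,0],"rotation":[0,0,0]}]' 0
python3 -m inch '[{"delta_pos":[-0.8,0,0],"rotation":[0,0,0]},{"delta_pos":[-1.5,0,0],"rotation":[0,0,0]},{"delta_pos":[-0.8,0,-3],"rotation":[0,0,0]},{"delta_pos":[0,-1,-4],"rotation":[0,0,0]},{"delta_pos":[0,-2,-2],"rotation":[0,0,0]},{"delta_pos":[0,0,0],"rotation":[0,0,0]}]' 0
python3 - <<'E'
from plan import *
import pickle
s=camera("side");t=camera("top");pickle.dump(dict(side=s,top=t),open("c1.pkl","wb"))
crop(s,180,60,320,200,4,"pics/s15.png");crop(t,220,60,400,250,4,"pics/t15.png");print(get_obs()["q"].round(2))
E
```

```text
time_s: 10.55
eef_pos: [0.6545, -0.0636, 0.0881]
eef_rot: [0.003, 0.737, 0.676, -0.001]
wrist_force: [-2.5, -13.0, 10.8]
opening: -0.0
time_s: 11.15
eef_pos: [0.6214, -0.0894, 0.1795]
eef_rot: [0.002, 0.737, 0.676, 0.001]
wrist_force: [1.3, 0.2, 0.2]
opening: -0.002
[-0.33  0.31  1.49  0.    1.35 -0.25]
```

View pics/s15.png

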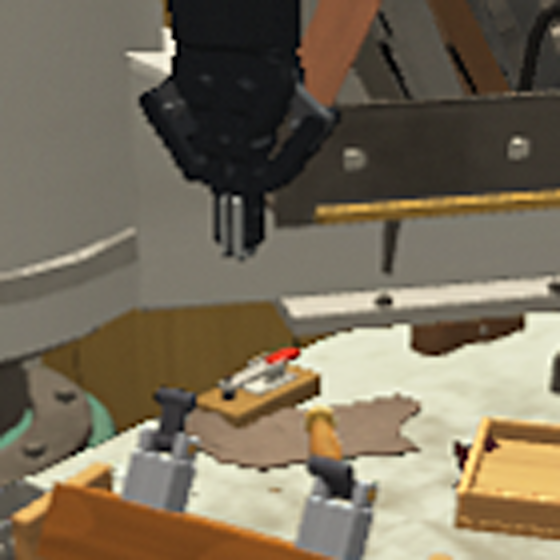

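View pics/t15.png

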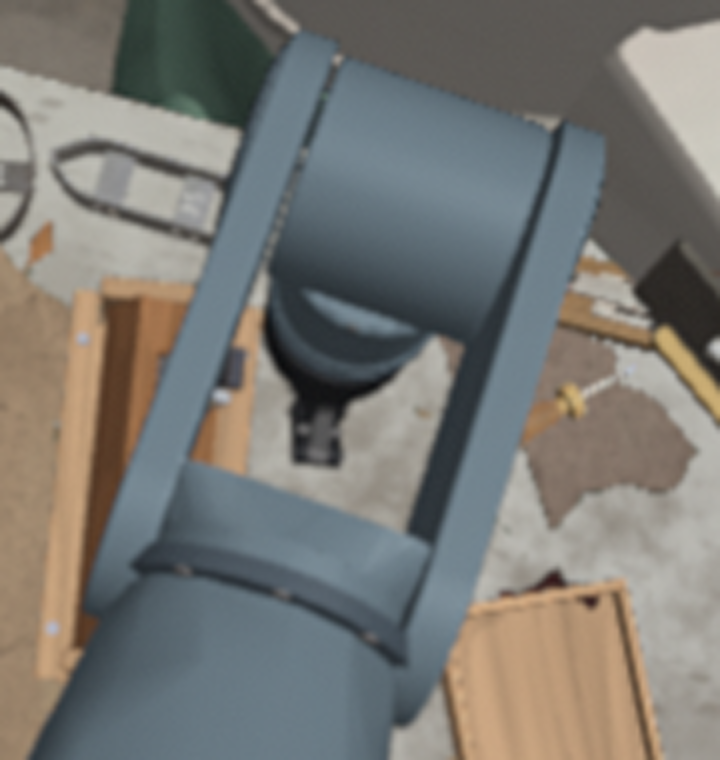

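The far lever bound after a few degrees at 13 N, so that clip is seized and goes to the dish. The near one is free and goes to the tray. Now I tilt the tool and check where it really is relative to the near clip.

Run:
```python
from plan import *
th=np.radians(32);L=lean(th);o=np.array([.5298,-.0173,.0774])
plan(o+.065*(-L[:,2]),L,6)
```

```text
shift cm [ 0.31 -1.61  0.82] turn [ 0.0002  0.093  -0.0008] n 6 norm mm 18.3 deg 5.33
mid [ 0.558 -0.067  0.145]
```

```bash
python3 -m inch '[{"delta_pos":[0.3,-1.6,0.8],"rotation":[0,0.093,0]},{"delta_pos":[0.3,-1.6,0.8],"rotation":[0,0.093,0]},{"delta_pos":[0.3,-1.6,0.8],"rotation":[0,0.093,0]},{"delta_pos":[0.3,-1.6,0.8],"rotation":[0,0.093,0]},{"delta_pos":[0.3,-1.6,0.8],"rotation":[0,0.093,0]},{"delta_pos":[0.3,-1.6,0.8],"rotation":[0,0.093,0]},{"delta_pos":[0,0,0],"rotation":[0,0,0]},{"delta_pos":[0,0,0],"rotation":[0,0,0]}]' 5.5
cat > look.py <<'E'
from plan import *
import sys
n=sys.argv[1]; s=camera("side");t=camera("top");p,r,o=cur()
def line(im,c,x0,y0,k):
    for b,col in((0,(0,0,255)),(.04,(0,255,0)),(.113,(255,0,0)),(.213,(255,0,255))):
        q=(proj(c,p-r[:,2]*b)[0]-[x0,y0]+.5)*k; cv2.circle(im,tuple(int(v) for v in q),4,col,-1)
    return im
x0,y0,x1,y1=[int(v) for v in sys.argv[2].split(",")]
k=560/(y1-y0); im=cv2.resize(s["color"][y0:y1,x0:x1,::-1],None,fx=k,fy=k,interpolation=cv2.INTER_CUBIC); cv2.imwrite(f"pics/s{n}.png",line(im,s,x0,y0,k))
x0,y0,x1,y1=[int(v) for v in sys.argv[3].split(",")]
k=560/(y1-y0); im=cv2.resize(t["color"][y0:y1,x0:x1,::-1],None,fx=k,fy=k,interpolation=cv2.INTER_CUBIC); cv2.imwrite(f"pics/t{n}.png",line(im,t,x0,y0,k))
print(p.round(4),r[:,2].round(3),o["q"].round(2),o["wrist_force"].round(1),o["opening"].round(3))
E
python3 look.py 16 180,60,320,200 220,60,400,250
```

```text
time_s: 12.05
eef_pos: [0.5273, -0.0528, 0.1326]
eef_rot: [-0.187, 0.709, 0.649, 0.202]
wrist_force: [0.3, -0.2, 0.4]
opening: 0.638Traceback (most recent call last):
  File "look.py", line 12, in <module>
    print(p.round(4),r[:,2].round(3),o["q"].round(2),o["wrist_force"].round(1),o["opening"].round(3))
                                                                               ^^^^^^^^^^^^^^^^^^
AttributeError: 'float' object has no attribute 'round'
```

View pics/s16.png

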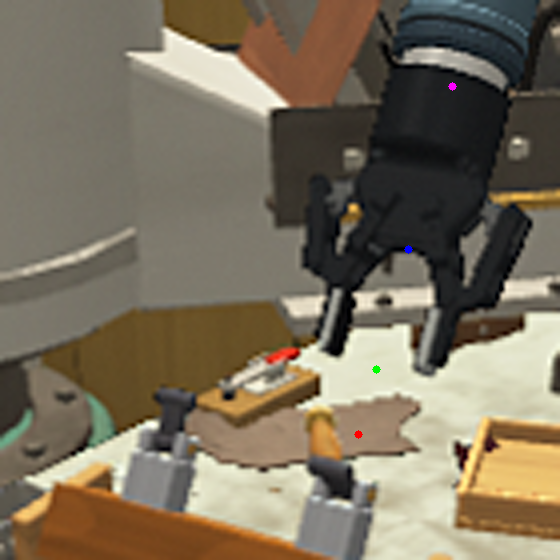

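View pics/t16.png

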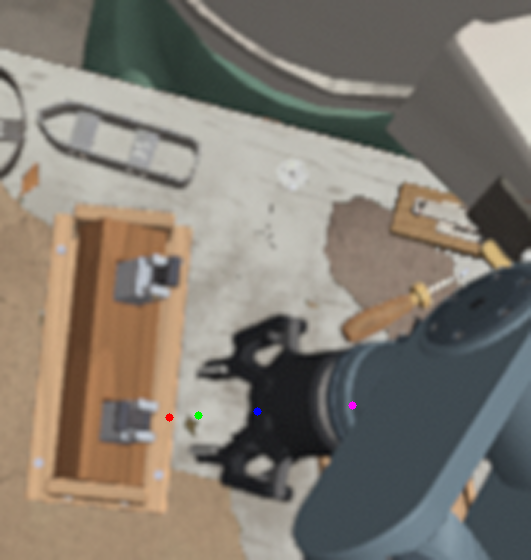

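```bash
sed -i 's/o\["opening"\].round(3)/round(o["opening"],3)/' look.py
python3 - <<'E'
from plan import *
t=camera("top");s=camera("side");p,r,o=cur()
def tri(a,b):
    a=(220+a[0]*190/560,60+a[1]*190/560);b=(180+b[0]/4,60+b[1]/4)
    d1=ray(t,a);d2=ray(s,b);A=np.c_[d1,-d2];x=np.linalg.lstsq(A,s["eye"]-t["eye"],rcond=None)[0]
    q1,q2=t["eye"]+d1*x[0],s["eye"]+d2*x[1];return (q1+q2)/2,np.linalg.norm(q1-q2)
a=tri((199,372),(330,350));b=tri((192,453),(425,372));print(a,b)
m=(a[0]+b[0])/2;print(r.T@(m-p),r.T@(a[0]-p),r.T@(b[0]-p),o["opening"],o["q"].round(2))
for z in(.3,.4,.5): print(onz(t,(220+500/2.95,60+262/2.95),z).round(3))
cv2.imwrite("pics/side17.png",s["color"][:,:,::-1]);cv2.imwrite("pics/top17.png",t["color"][:,:,::-1])
E
```

```text
(array([ 0.55791323, -0.07530729,  0.17321466]), np.float64(0.0036124427460273844)) (array([ 0.494434  , -0.069924  ,  0.17220857]), np.float64(0.0013651646020277656))
[ 0.00283547 -0.00061189 -0.04309343] [ 0.003056    0.03124223 -0.04350266] [ 0.00261494 -0.03246602 -0.0426842 ] 0.645283003148895 [-0.65  0.29  1.72  0.47  1.47 -0.69]
[ 0.622 -0.272  0.3  ]
[ 0.598 -0.238  0.4  ]
[ 0.573 -0.204  0.5  ]
```

View pics/side17.png

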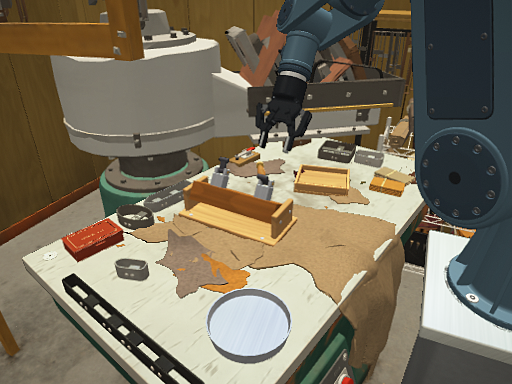

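View pics/top17.png

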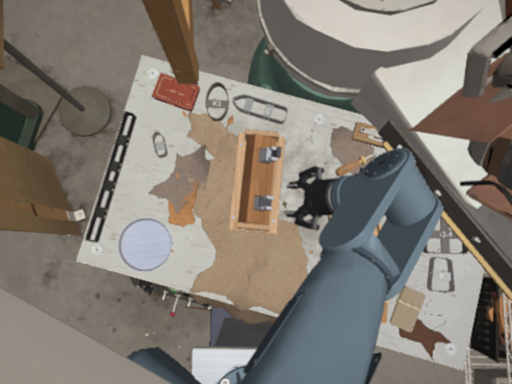

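Run:
```python
from ov import *
cs={n:camera(n) for n in("side","top")}
yaw=-.0807;cl=[]
for r,th,l in(((.6506,-.0605,.1330),32,.12),((.5271,-.0506,.1308),32,1.25)):
    Rm=clipR(np.radians(th),yaw);o=np.array(r)-.063*Rm[:,2];cl.append((o,Rm,l))
show(cs,cl,"pics/ov1.png")
```

```text
(no output)
```

View pics/ov1.png

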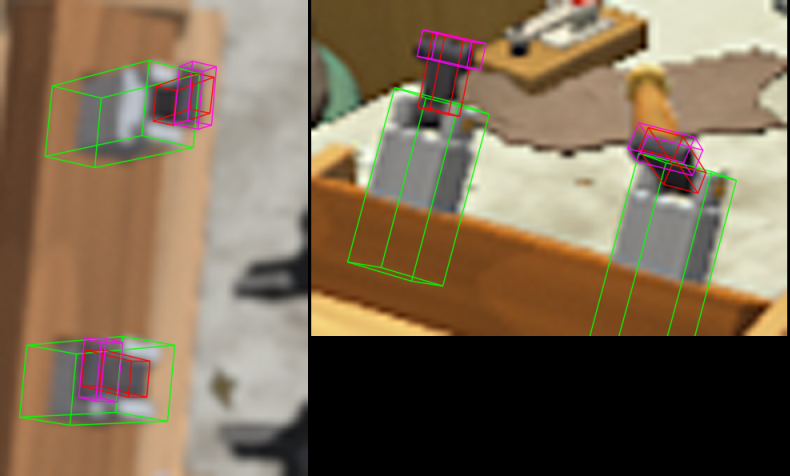

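Run:
```python
from plan import *
th=np.radians(32);L=lean(th);o=np.array([.5298,-.0173,.0774])
plan(o+.035*L[:,2],L,5)
```

```text
shift cm [-0.01 -0.03  2.04] turn [ 0.0005  0.0003 -0.0004] n 5 norm mm 20.4 deg 0.04
mid [ 0.53  -0.02   0.082]
```

```bash
python3 -m inch '[{"delta_pos":[0,0,2.0],"rotation":[0,0,0]},{"delta_pos":[0,0,2.0],"rotation":[0,0,0]},{"delta_pos":[0,-0.1,2.0],"rotation":[0,0,0]},{"delta_pos":[0,0,1.5],"rotation":[0,0,0]},{"delta_pos":[0,0,1.0],"rotation":[0,0,0]}]' 5.5
python3 look.py 18 180,60,320,200 220,60,400,250
```

```text
time_s: 12.85
eef_pos: [0.5304, -0.0068, 0.0614]
eef_rot: [-0.187, 0.708, 0.651, 0.203]
wrist_force: [0.0, -0.4, -0.0]
opening: 0.647
[ 0.5299 -0.0066  0.0612] [ 0.043  0.528 -0.848] [-0.58  0.37  1.79  0.5   1.3  -0.71] [0.1 0.9 0.7] 0.645
```

View pics/s18.png

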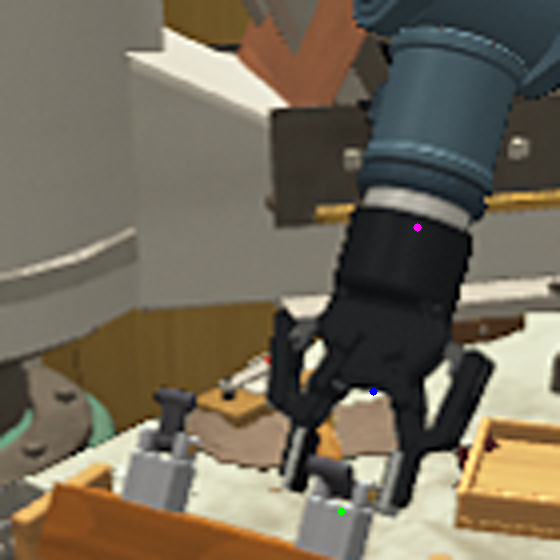

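View pics/t18.png

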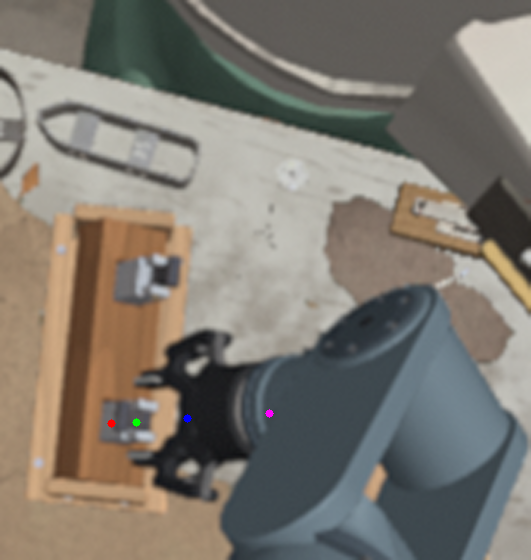

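Both views show the open fingers straddling the near clip evenly. 16 mm further down, then close.

```bash
python3 -m inch '[{"delta_pos":[0,0,0.8],"rotation":[0,0,0]},{"delta_pos":[0,0,0.8],"rotation":[0,0,0]},{"delta_pos":[0,0,0],"rotation":[0,0,0]}]' 5.5
python3 -m inch '[{"delta_pos":[0,0,0],"rotation":[0,0,0]},{"delta_pos":[0,0,0],"rotation":[0,0,0]},{"delta_pos":[0,0,0],"rotation":[0,0,0]},{"delta_pos":[0,0,0],"rotation":[0,0,0]},{"delta_pos":[0,0,0],"rotation":[0,0,0]}]' 2.6
python3 look.py 19 180,60,320,200 220,60,400,250
```

```text
time_s: 13.25
eef_pos: [0.5307, 0.0013, 0.0478]
eef_rot: [-0.187, 0.708, 0.65, 0.203]
wrist_force: [-0.3, 0.6, -0.4]
opening: 0.643
time_s: 13.75
eef_pos: [0.5312, 0.0005, 0.0487]
eef_rot: [-0.186, 0.708, 0.65, 0.203]
wrist_force: [-3.3, -0.2, 3.3]
opening: 0.393
[5.312e-01 5.000e-04 4.870e-02] [ 0.045  0.527 -0.848] [-0.57  0.39  1.8   0.51  1.28 -0.71] [-2.6 -2.   3.4] 0.391
```

View pics/s19.png

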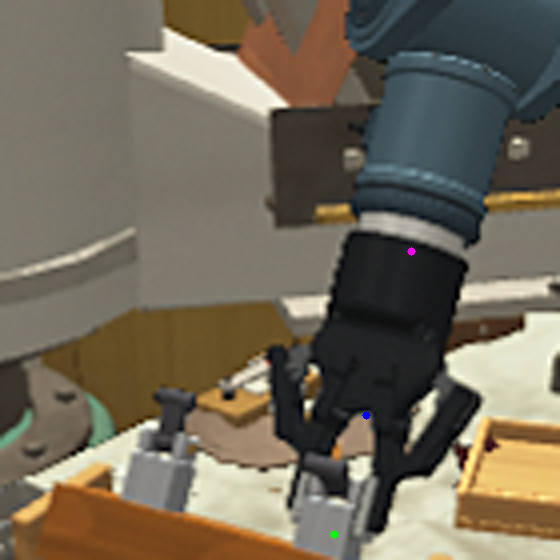

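Gripped (opening 33.5 mm). Now I pull it out along its own axis.

```bash
python3 -m inch '[{"delta_pos":[0,0,-0.5],"rotation":[0,0,0]},{"delta_pos":[0,0,-0.8],"rotation":[0,0,0]},{"delta_pos":[0,0,-1.0],"rotation":[0,0,0]}]' 2.6
python3 -m inch '[{"delta_pos":[0,0,-1.0],"rotation":[0,0,0]},{"delta_pos":[0,0,-1.0],"rotation":[0,0,0]},{"delta_pos":[0,0,-1.0],"rotation":[0,0,0]},{"delta_pos":[0,0,-1.0],"rotation":[0,0,0]},{"delta_pos":[0,0,0],"rotation":[0,0,0]}]' 2.6
python3 look.py 20 180,60,320,200 220,60,400,250
```

```text
time_s: 14.15
eef_pos: [0.5297, -0.011, 0.0682]
eef_rot: [-0.187, 0.708, 0.65, 0.203]
wrist_force: [0.9, 3.8, -3.9]
opening: 0.392
time_s: 14.65
eef_pos: [0.5295, -0.0343, 0.1035]
eef_rot: [-0.184, 0.708, 0.65, 0.203]
wrist_force: [-0.2, -0.9, -2.1]
opening: 0.392
[ 0.5285 -0.033   0.1021] [ 0.046  0.527 -0.849] [-0.62  0.32  1.76  0.48  1.39 -0.7 ] [ 0.3  0.1 -3.3] 0.393
```

View pics/s20.png

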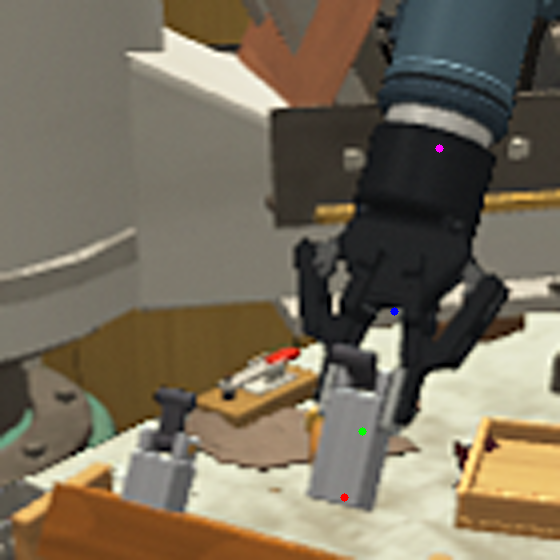

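Run:
```python
from plan import *
a=(.50,-.14,.125);D=down()
plan(a,D,6);plan((.445,-.255,.06),D,4,p=a,Rm=D)
```

```text
shift cm [-1.62 -0.32 -0.95] turn [ 0.0003 -0.0929 -0.0008] n 6 norm mm 19.1 deg 5.32
mid [ 0.509 -0.106  0.111]
shift cm [-2.98 -1.14  1.62] turn [0. 0. 0.] n 4 norm mm 35.8 deg 0.0
mid [ 0.459 -0.226  0.076]
```

```bash
python3 -m inch '[{"delta_pos":[-0.5,0,-1.5],"rotation":[0,0,0]},{"delta_pos":[-1.6,-0.3,-0.9],"rotation":[0,-0.093,0]},{"delta_pos":[-1.6,-0.3,-0.9],"rotation":[0,-0.093,0]},{"delta_pos":[-1.6,-0.3,-0.9],"rotation":[0,-0.093,0]},{"delta_pos":[-1.6,-0.3,-0.9],"rotation":[0,-0.093,0]},{"delta_pos":[-1.6,-0.3,-0.9],"rotation":[0,-0.093,0]},{"delta_pos":[-1.6,-0.3,-0.9],"rotation":[0,-0.093,0]}]' 2.6
python3 - <<'E'
from plan import *
plan((.445,-.255,.06),down(),4)
E
```

```text
time_s: 15.45
eef_pos: [0.4999, -0.1507, 0.1329]
eef_rot: [0.001, 0.737, 0.676, -0.001]
wrist_force: [0.4, -0.2, -3.1]
opening: 0.388
shift cm [-2.71 -1.15  1.83] turn [-0.0001  0.0008 -0.0013] n 4 norm mm 34.6 deg 0.09
mid [ 0.459 -0.229  0.078]
```

```bash
python3 -m inch '[{"delta_pos":[-2.7,-1.15,1.2],"rotation":[0,0,0]},{"delta_pos":[-2.7,-1.15,1.8],"rotation":[0,0,0]},{"delta_pos":[-2.7,-1.15,2.0],"rotation":[0,0,0]},{"delta_pos":[-2.7,-1.15,2.0],"rotation":[0,0,0]},{"delta_pos":[0,0,0],"rotation":[0,0,0]}]' 2.6
python3 look.py 21 230,60,400,230 220,100,440,300
```

```text
time_s: 15.95
eef_pos: [0.442, -0.2547, 0.0598]
eef_rot: [-0.003, 0.738, 0.675, -0.001]
wrist_force: [-0.3, 0.9, -3.6]
opening: 0.388
[ 0.4445 -0.2535  0.0619] [-0.001  0.002 -1.   ] [-0.75  0.21  1.87  0.    1.07 -0.66] [-0.3  0.4 -2.5] 0.387
```

View pics/s21.png

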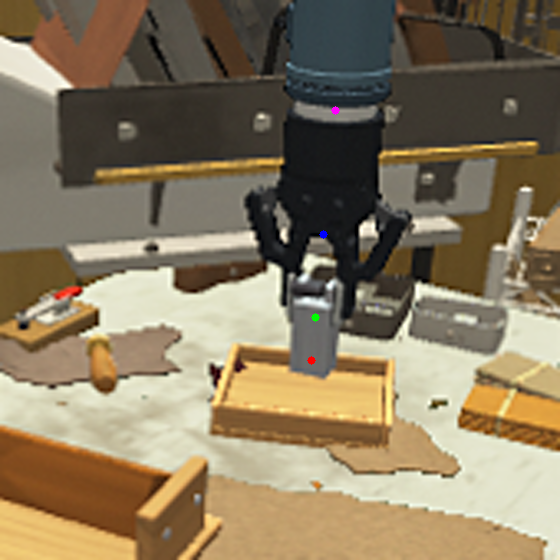

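View pics/t21.png

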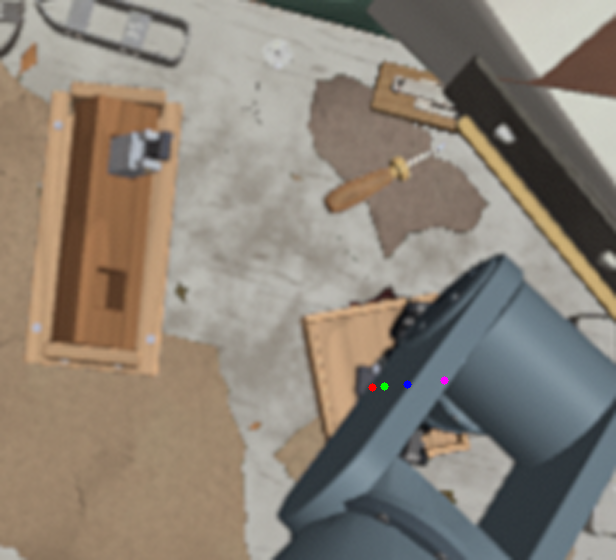

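Run:
```python
from plan import *
t=camera("top")
for uv in((612,350),(600,330),(510,258)):
  for z in(.3,.35,.4):
    q=onz(t,(220+uv[0]/2.8,100+uv[1]/2.8),z); print(uv,q.round(3),"dist to beam",(-( (q[0]-.665)*.642-(q[1]+.299)*.766)).round(3))
```

```text
(612, 350) [ 0.467 -0.367  0.3  ] dist to beam 0.075
(612, 350) [ 0.464 -0.344  0.35 ] dist to beam 0.094
(612, 350) [ 0.461 -0.322  0.4  ] dist to beam 0.113
(600, 330) [ 0.482 -0.359  0.3  ] dist to beam 0.072
(600, 330) [ 0.478 -0.337  0.35 ] dist to beam 0.091
(600, 330) [ 0.474 -0.314  0.4  ] dist to beam 0.111
(510, 258) [ 0.533 -0.296  0.3  ] dist to beam 0.087
(510, 258) [ 0.526 -0.277  0.35 ] dist to beam 0.106
(510, 258) [ 0.519 -0.259  0.4  ] dist to beam 0.124
```

Clear of the beam by 7-11 cm. Lowering; underside contact is expected at TCP z of about 0.020.

```bash
python3 -m inch '[{"delta_pos":[0,0,1.5],"rotation":[0,0,0]},{"delta_pos":[0,0,1.5],"rotation":[0,0,0]},{"delta_pos":[0,0,0.6],"rotation":[0,0,0]},{"delta_pos":[0,0,0.2],"rotation":[0,0,0]},{"delta_pos":[0,0,0],"rotation":[0,0,0]}]' 2.6
python3 -m inch '[{"delta_pos":[0,0,0.15],"rotation":[0,0,0]},{"delta_pos":[0,0,0.15],"rotation":[0,0,0]}]' 2.6
python3 look.py 22 230,60,400,230 220,100,440,300
```

```text
time_s: 16.6
eef_pos: [0.4458, -0.2531, 0.0247]
eef_rot: [0.0, 0.736, 0.677, 0.0]
wrist_force: [0.3, -0.1, -3.4]
opening: 0.387
time_s: 16.8
eef_pos: [0.4462, -0.2543, 0.0229]
eef_rot: [0.001, 0.736, 0.677, -0.0]
wrist_force: [-6.2, 1.9, 18.0]
opening: 0.389
[ 0.4462 -0.2541  0.023 ] [ 0.001 -0.001 -1.   ] [-0.75  0.27  1.88 -0.    0.98 -0.66] [-2.8  2.2  7.6] 0.388
```

View pics/s22.png

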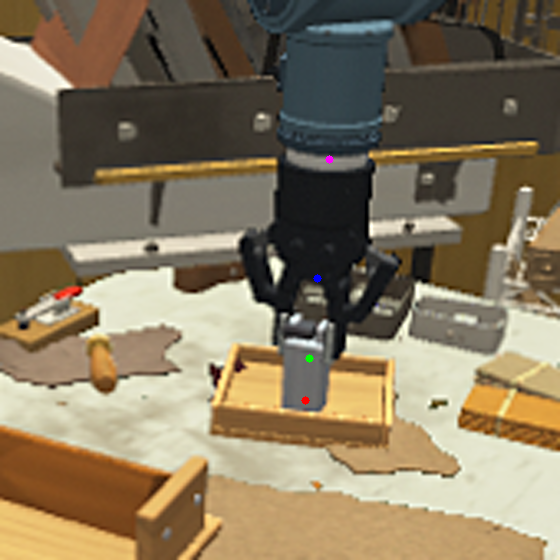

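```bash
python3 -m inch '[{"delta_pos":[0,0,0],"rotation":[0,0,0]},{"delta_pos":[0,0,0],"rotation":[0,0,0]},{"delta_pos":[0,0,0],"rotation":[0,0,0]},{"delta_pos":[0,0,0],"rotation":[0,0,0]}]' 6.0
python3 -m inch '[{"delta_pos":[0,0,-2],"rotation":[0,0,0]},{"delta_pos":[0,0,-3.0],"rotation":[0,0,0]},{"delta_pos":[0,0,-3.5],"rotation":[0,0,0]},{"delta_pos":[0,0,-3.5],"rotation":[0,0,0]}]' 6.0
python3 look.py 23 230,60,400,230 220,60,400,250
```

```text
time_s: 17.3
eef_pos: [0.4454, -0.2534, 0.0212]
eef_rot: [0.0, 0.737, 0.676, 0.0]
wrist_force: [0.2, 0.1, 0.1]
opening: 0.706
time_s: 17.7
eef_pos: [0.4449, -0.253, 0.1421]
eef_rot: [-0.0, 0.737, 0.676, -0.0]
wrist_force: [0.4, -0.4, -0.4]
opening: 0.701
[ 0.4482 -0.2558  0.1466] [ 0.007 -0.007 -1.   ] [-0.75  0.09  1.81  0.    1.23 -0.66] [ 0.6 -1.9  1. ] 0.705
```

View pics/s23.png

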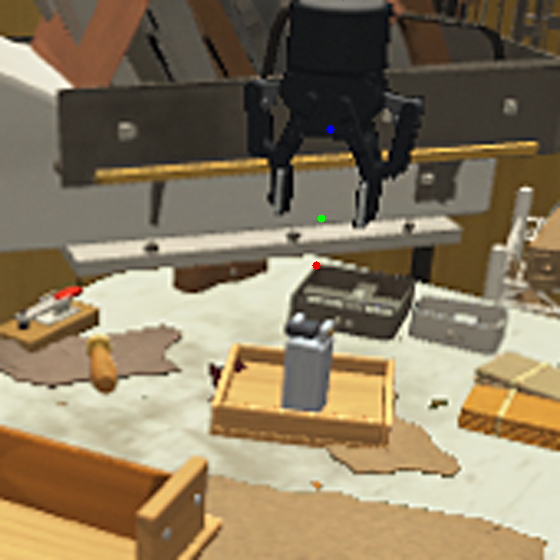

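Run:
```python
from plan import *
t=camera("top")
for uv in((437,290),(525,420),(480,350)):
  for z in(.27,.33,.4):
    q=onz(t,(220+uv[0]*190/560,60+uv[1]*190/560),z)+[.1235,-.01,0]; print(uv,q.round(3),"dist",(-( (q[0]-.665)*.642-(q[1]+.299)*.766)).round(3))
```

```text
(437, 290) [ 0.731 -0.247  0.27 ] dist -0.003
(437, 290) [ 0.718 -0.229  0.33 ] dist 0.019
(437, 290) [ 0.703 -0.209  0.4  ] dist 0.044
(525, 420) [ 0.638 -0.308  0.27 ] dist 0.01
(525, 420) [ 0.632 -0.286  0.33 ] dist 0.031
(525, 420) [ 0.624 -0.261  0.4  ] dist 0.055
(480, 350) [ 0.688 -0.277  0.27 ] dist 0.002
(480, 350) [ 0.678 -0.257  0.33 ] dist 0.023
(480, 350) [ 0.666 -0.235  0.4  ] dist 0.048
```

View pics/t23.png

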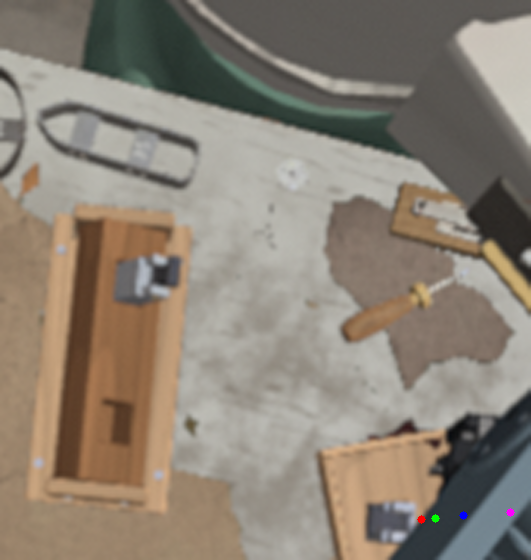

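The near clip stands upright in the tray (side crop 308,365). At full tilt the wrist would come within about 2 cm of the beam at the far clip. I'll grip that clip's flat faces with the tool only 5 degrees off vertical and turn it upright in the air.

Run:
```python
from plan import *
o=np.array([.6533,-.0272,.0796]);Rz=clipR(np.radians(32),YAW)[:,2]
L=lean(np.radians(5)); f=o+.023*Rz+.0587*L[:,2]; st=f-.09*L[:,2]
print("final",f,"stand",st); plan(st,L,9)
```

```text
final [ 0.6527299  -0.03424908  0.04062848] stand [ 0.65209758 -0.04206757  0.130286  ]
shift cm [2.54 2.08 0.25] turn [ 0.0005  0.0101 -0.0004] n 9 norm mm 32.9 deg 0.58
mid [ 0.561 -0.137  0.134]
```

```bash
python3 -m inch '[{"delta_pos":[2.5,2.1,-0.3],"rotation":[0,0.01,0]},{"delta_pos":[2.5,2.1,-0.2],"rotation":[0,0.01,0]},{"delta_pos":[2.5,2.1,0],"rotation":[0,0.01,0]},{"delta_pos":[2.5,2.1,0],"rotation":[0,0.01,0]},{"delta_pos":[2.5,2.1,0.2],"rotation":[0,0.01,0]},{"delta_pos":[2.5,2.1,0.3],"rotation":[0,0.01,0]},{"delta_pos":[2.5,2.1,0.5],"rotation":[0,0.01,0]},{"delta_pos":[2.5,2.1,0.5],"rotation":[0,0.01,0]},{"delta_pos":[2.5,2.1,0.5],"rotation":[0,0.01,0]},{"delta_pos":[0,0,0],"rotation":[0,0,0]}]' 6.0
python3 look.py 24 180,60,320,200 220,60,400,250
python3 - <<'E'
from plan import *
o=np.array([.6533,-.0272,.0796]);Rz=clipR(np.radians(32),YAW)[:,2]
L=lean(np.radians(5)); f=o+.023*Rz+.0587*L[:,2]; plan(f-.03*L[:,2],L,4); plan(f,L,1)
E
```

```text
time_s: 18.85
eef_pos: [0.6532, -0.041, 0.1325]
eef_rot: [-0.032, 0.735, 0.677, 0.033]
wrist_force: [-0.0, -0.7, -0.4]
opening: 0.702
[ 0.6517 -0.0436  0.1331] [ 0.004  0.09  -0.996] [-0.3   0.41  1.45  0.09  1.31 -0.24] [ 0.   0.5 -0.5] 0.701
shift cm [0.03 0.01 1.57] turn [-0.0008 -0.0007 -0.0008] n 4 norm mm 15.7 deg 0.08
mid [ 0.652 -0.039  0.086]
shift cm [0.1  0.05 9.3 ] turn [-0.003  -0.0029 -0.0033] n 1 norm mm 93.0 deg 0.3
mid [ 0.653 -0.034  0.041]
```

View pics/s24.png

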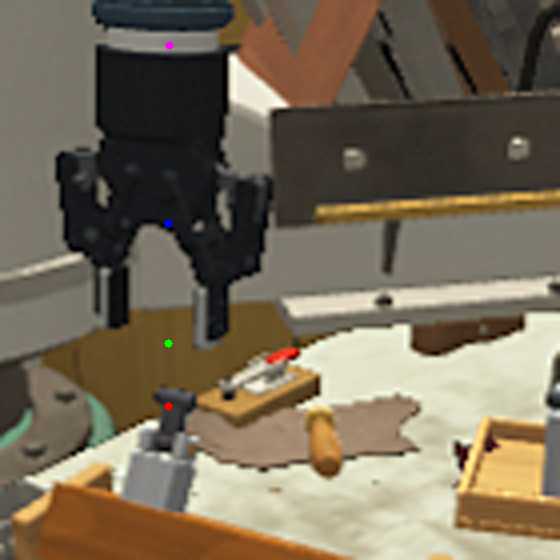

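View pics/t24.png

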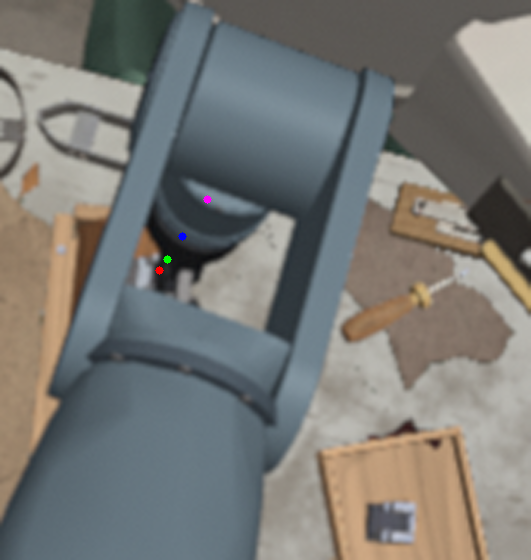

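Run:
```python
from plan import *
import pickle
cs=pickle.load(open("c0.pkl","rb"));t,s=cs["top"],cs["side"]
for uv in((355,104),(370,76)):
  for z in(.1,.15,.2,.25,.3,.35,.4):
    q=onz(t,uv,z);print(uv,q.round(3),(proj(s,q)*1.55).round())
t=camera("top")
for uv in((392,75),(355,65)):
  for z in(.35,.45):print("fork",onz(t,(220+uv[0]*190/560,60+uv[1]*190/560),z).round(3))
```

```text
(355, 104) [ 0.786 -0.253  0.1  ] [[337. 214.]]
(355, 104) [ 0.769 -0.24   0.15 ] [[340. 193.]]
(355, 104) [ 0.751 -0.227  0.2  ] [[344. 170.]]
(355, 104) [ 0.733 -0.214  0.25 ] [[348. 146.]]
(355, 104) [ 0.716 -0.202  0.3  ] [[352. 120.]]
(355, 104) [ 0.698 -0.189  0.35 ] [[357.  91.]]
(355, 104) [ 0.68  -0.176  0.4  ] [[362.  60.]]
(370, 76) [ 0.861 -0.292  0.1  ] [[315. 203.]]
(370, 76) [ 0.84  -0.277  0.15 ] [[319. 183.]]
(370, 76) [ 0.819 -0.262  0.2  ] [[322. 162.]]
(370, 76) [ 0.797 -0.248  0.25 ] [[326. 139.]]
(370, 76) [ 0.776 -0.233  0.3  ] [[331. 114.]]
(370, 76) [ 0.755 -0.218  0.35 ] [[336.  87.]]
(370, 76) [ 0.734 -0.204  0.4  ] [[341.  57.]]
fork [ 0.735 -0.185  0.35 ]
fork [ 0.695 -0.16   0.45 ]
fork [ 0.742 -0.161  0.35 ]
fork [ 0.701 -0.139  0.45 ]
```

```bash
python3 -m inch '[{"delta_pos":[0,0,1.6],"rotation":[0,0,0]},{"delta_pos":[0,0,1.8],"rotation":[0,0,0]},{"delta_pos":[0.1,0,1.6],"rotation":[0,0,0]},{"delta_pos":[0,0,1.2],"rotation":[0,0,0]},{"delta_pos":[0,0,0],"rotation":[0,0,0]}]' 6.0
python3 look.py 25 180,60,320,200 220,60,400,250
```

```text
time_s: 19.5
eef_pos: [0.6513, -0.0373, 0.0707]
eef_rot: [-0.032, 0.736, 0.676, 0.032]
wrist_force: [-0.6, 0.8, 0.2]
opening: 0.706
[ 0.6533 -0.0378  0.0734] [ 0.007  0.09  -0.996] [-0.29  0.47  1.49  0.09  1.2  -0.24] [-0.4 -0.3  0.8] 0.704
```

View pics/s25.png

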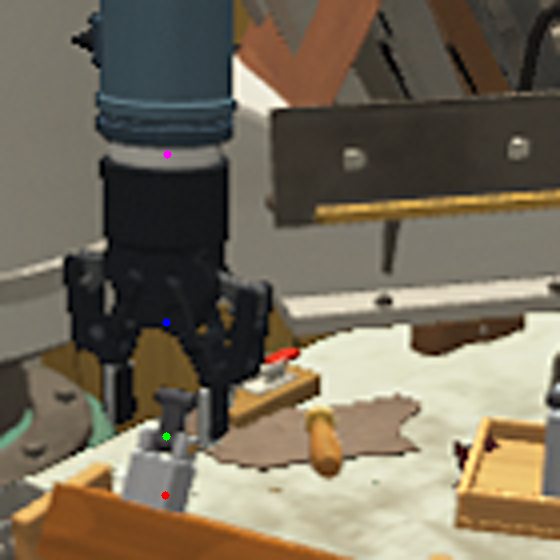

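View pics/t25.png

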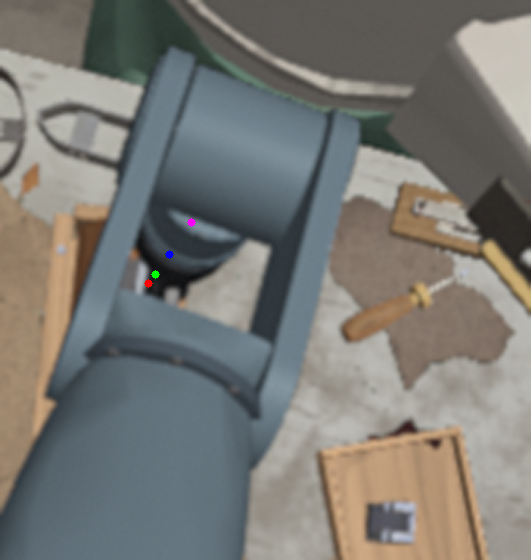

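Fingers straddle the far clip with the lever between them. 3.1 cm further down, then close.

```bash
python3 -m inch '[{"delta_pos":[0,0,1.2],"rotation":[0,0,0]},{"delta_pos":[0,0,1.1],"rotation":[0,0,0]},{"delta_pos":[0,0,0.6],"rotation":[0,0,0]},{"delta_pos":[0,0,0],"rotation":[0,0,0]}]' 6.0
python3 look.py 26 180,60,320,200 220,60,400,250
```

```text
time_s: 20.0
eef_pos: [0.6524, -0.0346, 0.043]
eef_rot: [-0.032, 0.736, 0.676, 0.032]
wrist_force: [-0.2, -0.6, -0.6]
opening: 0.704
[ 0.6535 -0.035   0.0445] [ 0.007  0.09  -0.996] [-0.28  0.51  1.5   0.1   1.15 -0.24] [0.5 0.4 0.1] 0.703
```

View pics/s26.png

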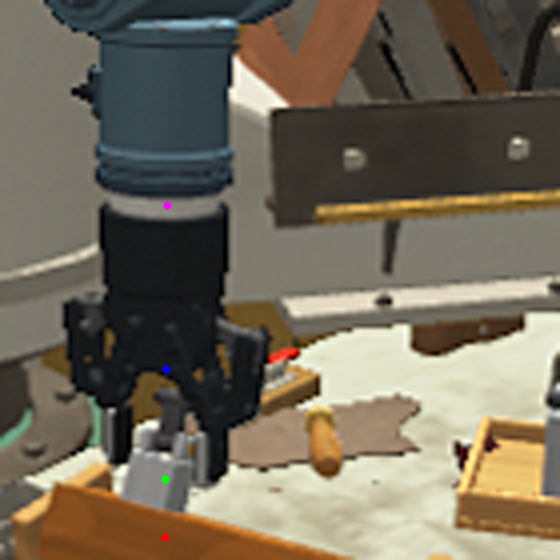

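```bash
python3 -m inch '[{"delta_pos":[0,0,0.2],"rotation":[0,0,0]},{"delta_pos":[0,0,0],"rotation":[0,0,0]},{"delta_pos":[0,0,0],"rotation":[0,0,0]},{"delta_pos":[0,0,0],"rotation":[0,0,0]},{"delta_pos":[0,0,0],"rotation":[0,0,0]},{"delta_pos":[0,0,0],"rotation":[0,0,0]}]' 2.6
python3 - <<'E'
from plan import *
p,r,o=cur();Rz=clipR(np.radians(32),YAW)[:,2]
print(p.round(4),(r.T@Rz*.7).round(2),"cm per .7cm along clip z", o["wrist_force"])
print("clip centre in tool",r.T@(np.array([.6533,-.0272,.0796])-p))
E
```

```text
time_s: 20.7
eef_pos: [0.6525, -0.0348, 0.0431]
eef_rot: [-0.031, 0.736, 0.676, 0.032]
wrist_force: [-4.9, 1.0, 4.7]
opening: 0.392
[ 0.6525 -0.0348  0.0431] [-0.32  0.   -0.62] cm per .7cm along clip z [-4.92871752  0.9742094   4.65962489]
clip centre in tool [ 1.09009238e-02  9.18094738e-05 -3.57042643e-02]
```

```bash
python3 -m inch '[{"delta_pos":[-0.23,0,-0.45],"rotation":[0,0,0]},{"delta_pos":[-0.32,0,-0.62],"rotation":[0,0,0]},{"delta_pos":[-0.45,0,-0.89],"rotation":[0,0,0]}]' 2.6
python3 -m inch '[{"delta_pos":[-0.45,0,-0.89],"rotation":[0,0,0]},{"delta_pos":[-0.45,0,-0.89],"rotation":[0,0,0]},{"delta_pos":[-0.45,0,-0.89],"rotation":[0,0,0]},{"delta_pos":[-0.4,0,-1.0],"rotation":[0,0,0]},{"delta_pos":[0,0,-2.0],"rotation":[0,0,0]},{"delta_pos":[0,0,-2.0],"rotation":[0,0,0]}]' 2.6
python3 look.py 27 180,60,320,200 220,60,400,250
```

```text
time_s: 21.0
eef_pos: [0.6519, -0.0457, 0.061]
eef_rot: [-0.032, 0.736, 0.676, 0.033]
wrist_force: [-0.0, 4.3, -4.0]
opening: 0.388
time_s: 21.6
eef_pos: [0.6503, -0.0718, 0.137]
eef_rot: [-0.03, 0.736, 0.675, 0.033]
wrist_force: [-0.6, -0.2, -3.8]
opening: 0.392
[ 0.6531 -0.0726  0.1405] [ 0.015  0.087 -0.996] [-0.34  0.4   1.44  0.09  1.32 -0.28] [ 0.4 -0.2 -2.9] 0.385
```

View pics/s27.png

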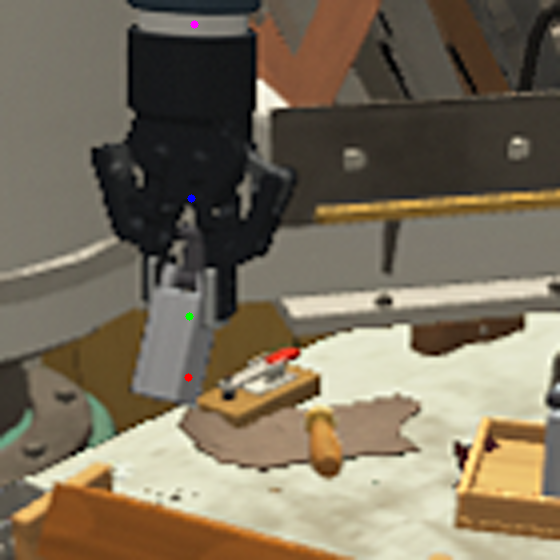

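Clip is out. The hanging post at (0.717, 0.121) is a hazard, so I pull back toward the robot before swinging left.

```bash
python3 -m inch '[{"delta_pos":[0,-2.0,-0.5],"rotation":[0,0,0]},{"delta_pos":[0,-4.0,-0.5],"rotation":[0,0,0]},{"delta_pos":[0,-4.5,-0.5],"rotation":[0,0,0]},{"delta_pos":[0,-4.0,0],"rotation":[0,0,0]},{"delta_pos":[0,-2.5,0],"rotation":[0,0,0]}]' 2.6
python3 - <<'E'
from plan import *
p,r,o=cur();print(p,o["q"].round(2))
R2=lean(np.radians(-27),YAW+.4)
tgt=np.array([.421,.286,.014+.05])-R2@np.array([.029,0,0]); print(tgt)
up=tgt+[0,0,.09]
plan(up,R2,13)
E
```

```text
time_s: 22.2
eef_pos: [0.478, -0.0572, 0.1501]
eef_rot: [-0.031, 0.736, 0.676, 0.032]
wrist_force: [0.3, -0.0, -3.0]
opening: 0.391
[ 0.47797084 -0.05718425  0.15014367] [-0.43  0.02  1.87  0.09  1.28 -0.37]
[0.42911097 0.26146684 0.07716572]
shift cm [ 2.47 -0.12 -0.56] turn [-0.0061 -0.0426 -0.0309] n 13 norm mm 25.3 deg 3.04
mid [0.468 0.116 0.182]
```

```bash
python3 -m inch '[{"delta_pos":[2.5,-0.1,-0.5],"rotation":[-0.006,-0.043,-0.031]},{"delta_pos":[2.5,-0.1,-0.5],"rotation":[-0.006,-0.043,-0.031]},{"delta_pos":[2.5,-0.1,-0.5],"rotation":[-0.006,-0.043,-0.031]},{"delta_pos":[2.5,-0.1,-0.5],"rotation":[-0.006,-0.043,-0.031]},{"delta_pos":[2.5,-0.1,-0.5],"rotation":[-0.006,-0.043,-0.031]},{"delta_pos":[2.5,-0.1,-0.5],"rotation":[-0.006,-0.043,-0.031]}]' 2.6
python3 - <<'E'
from plan import *
p,r,o=cur();print(p,o["q"].round(2))
R2=lean(np.radians(-27),YAW+.4)
tgt=np.array([.421,.286,.014+.05])-R2@np.array([.029,0,0])
plan(tgt+[0,0,.06],R2,7)
s=camera("side");cv2.imwrite("pics/s28.png",s["color"][:,:,::-1])
t=camera("top");cv2.imwrite("pics/t28.png",t["color"][:,:,::-1])
E
```

```text
time_s: 22.8
eef_pos: [0.4756, 0.0931, 0.1782]
eef_rot: [0.074, 0.668, 0.739, -0.047]
wrist_force: [-0.0, 0.4, -4.3]
opening: 0.389
[0.47564843 0.09311826 0.17816608] [ 0.08 -0.01  1.85 -0.18  1.27  0.03]
shift cm [ 2.56 -0.2  -0.19] turn [-0.0059 -0.042  -0.0308] n 7 norm mm 25.8 deg 3.0
mid [0.453 0.192 0.161]
```

View pics/s28.png

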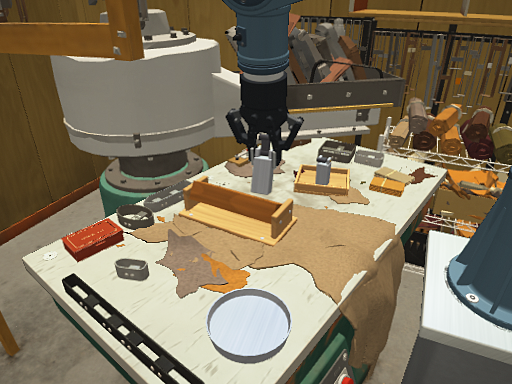

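View pics/t28.png

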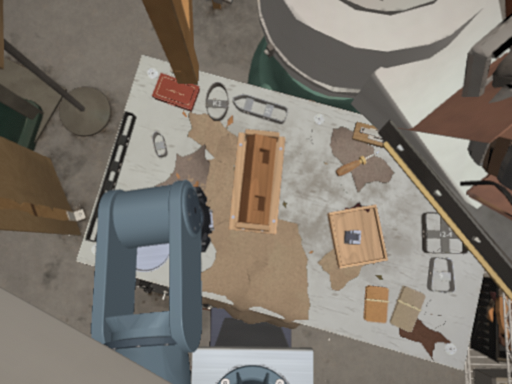

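Side view: the clip is nearly upright in the gripper at (262,172). Top view: the arm fork's left edge is at column 95, near the wooden piece at left (ending at column 84). I'll advance a little and check which is higher.

```bash
python3 -m inch '[{"delta_pos":[2.5,-0.2,-0.2],"rotation":[-0.006,-0.042,-0.031]},{"delta_pos":[2.0,-0.2,-0.2],"rotation":[-0.006,-0.042,-0.031]}]' 2.6
python3 - <<'E'
from plan import *
t=camera("top");cv2.imwrite("pics/t29.png",cv2.resize(t["color"][130:384,0:260,::-1],None,fx=2.3,fy=2.3))
print(cur()[0],cur()[2]["wrist_force"])
E
```

```text
time_s: 23.1
eef_pos: [0.4669, 0.1363, 0.1732]
eef_rot: [0.107, 0.643, 0.755, -0.073]
wrist_force: [-0.2, -0.0, -4.0]
opening: 0.388
[0.46509732 0.13952664 0.17199113] [-3.11022698  2.74021506 -4.48391812]
```

View pics/t29.png

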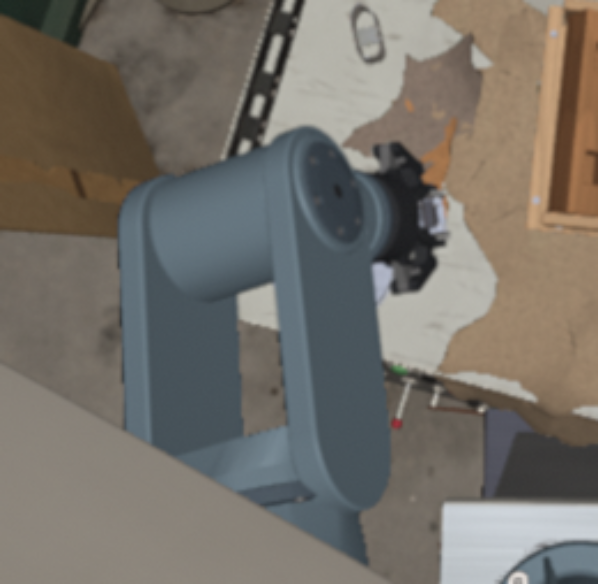

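Run:
```python
from plan import *
t=camera("top");s=camera("side")
for uv in((65,321),(0,286),(150,375)):
  for z in(.3,.4,.5,.6,.7,.8,.9):
    q=onz(t,uv,z); pc=rot(s["orientation"]).inv().apply(q-s["eye"]); print(uv,q.round(2),"side",proj(s,q)[0].round() if pc[2]>0 else "behind")
cv2.imwrite("pics/s29.png",s["color"][:,:,::-1])
```

```text
(65, 321) [0.27 0.37 0.3 ] side [350. 229.]
(65, 321) [0.29 0.32 0.4 ] side [354. 115.]
(65, 321) [0.3  0.28 0.5 ] side [358.  -3.]
(65, 321) [0.32 0.24 0.6 ] side [ 360. -121.]
(65, 321) [0.34 0.2  0.7 ] side [ 360. -232.]
(65, 321) [0.36 0.16 0.8 ] side [ 358. -329.]
(65, 321) [0.37 0.12 0.9 ] side [ 353. -400.]
(0, 286) [0.34 0.49 0.3 ] side [228. 296.]
(0, 286) [0.35 0.44 0.4 ] side [248. 145.]
(0, 286) [0.35 0.38 0.5 ] side [268.  -3.]
(0, 286) [0.36 0.32 0.6 ] side [ 286. -142.]
(0, 286) [0.37 0.27 0.7 ] side [ 302. -262.]
(0, 286) [0.38 0.21 0.8 ] side [ 316. -356.]
(0, 286) [0.39 0.15 0.9 ] side [ 325. -416.]
(150, 375) [0.17 0.2  0.3 ] side [457. 178.]
(150, 375) [0.2  0.18 0.4 ] side [451.  91.]
(150, 375) [0.23 0.16 0.5 ] side [444.  -2.]
(150, 375) [0.26 0.13 0.6 ] side [ 435. -101.]
(150, 375) [0.29 0.11 0.7 ] side [ 423. -201.]
(150, 375) [0.32 0.09 0.8 ] side [ 408. -297.]
(150, 375) [0.34 0.07 0.9 ] side [ 389. -378.]
```

View pics/s29.png

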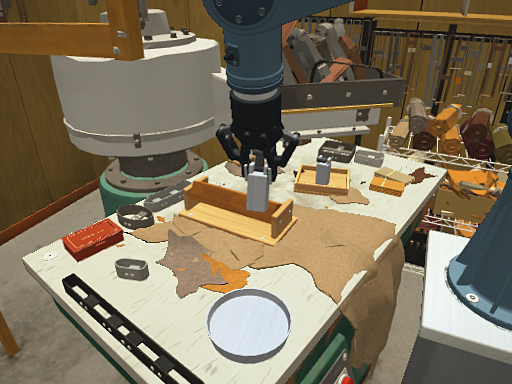

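Run:
```python
from h import *
a=cv2.imread("pics/top0.png");b=cv2.imread("pics/t28.png");c=cv2.imread("pics/t13.png")
ims=[cv2.resize(i[230:384,0:220],None,fx=1.2,fy=1.2) for i in(a,c,b)]
cv2.imwrite("pics/cmp.png",np.hstack(ims))
print([i[340,20] for i in(a,b,c)],[i[300,20] for i in(a,b,c)],[i[380,120] for i in(a,b,c)])
```

```text
[array([117, 126, 132], dtype=uint8), array([123, 132, 140], dtype=uint8), array([124, 133, 140], dtype=uint8)] [array([112, 121, 127], dtype=uint8), array([119, 127, 134], dtype=uint8), array([119, 128, 135], dtype=uint8)] [array([115, 123, 130], dtype=uint8), array([122, 130, 137], dtype=uint8), array([123, 132, 139], dtype=uint8)]
```

View pics/cmp.png

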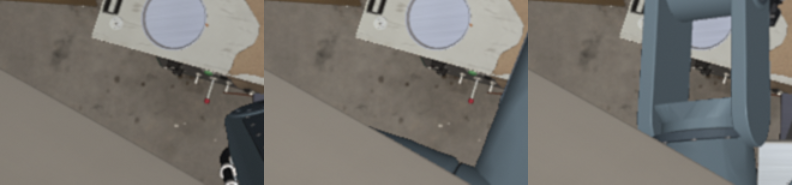

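The panel at the lower left of the top view is static and lies above the arm, and the fork covers the crate, so the crate is lower. Continuing to the dish.

Run:
```python
from plan import *
R2=lean(np.radians(-27),YAW+.4)
tgt=np.array([.421,.286,.014+.05])-R2@np.array([.029,0,0])
plan(tgt+[0,0,.03],R2,6)
```

```text
shift cm [ 2.4  -0.14  0.29] turn [-0.0051 -0.0354 -0.0252] n 6 norm mm 24.2 deg 2.51
mid [0.443 0.222 0.132]
```

```bash
python3 -m inch '[{"delta_pos":[2.4,-0.15,0.3],"rotation":[-0.005,-0.035,-0.025]},{"delta_pos":[2.4,-0.15,0.3],"rotation":[-0.005,-0.035,-0.025]},{"delta_pos":[2.4,-0.15,0.3],"rotation":[-0.005,-0.035,-0.025]}]' 2.6
python3 -m inch '[{"delta_pos":[2.4,-0.15,0.3],"rotation":[-0.005,-0.035,-0.025]},{"delta_pos":[2.4,-0.15,0.3],"rotation":[-0.005,-0.035,-0.025]},{"delta_pos":[2.2,-0.15,0.3],"rotation":[-0.005,-0.035,-0.025]},{"delta_pos":[0,0,0],"rotation":[0,0,0]}]' 2.6
python3 look.py 30 150,150,350,384 60,130,260,330
```

```text
time_s: 23.55
eef_pos: [0.4513, 0.2003, 0.1439]
eef_rot: [0.148, 0.609, 0.772, -0.104]
wrist_force: [0.3, 0.6, -3.8]
opening: 0.391
time_s: 23.95
eef_pos: [0.429, 0.2591, 0.1058]
eef_rot: [0.188, 0.57, 0.788, -0.138]
wrist_force: [-0.2, 0.0, -4.4]
opening: 0.388
[0.4309 0.258  0.1079] [ 0.141 -0.43  -0.892] [ 0.61  0.29  1.74 -0.47  1.29  0.47] [ 0.6 -0.9 -4.3] 0.391
```

View pics/s30.png

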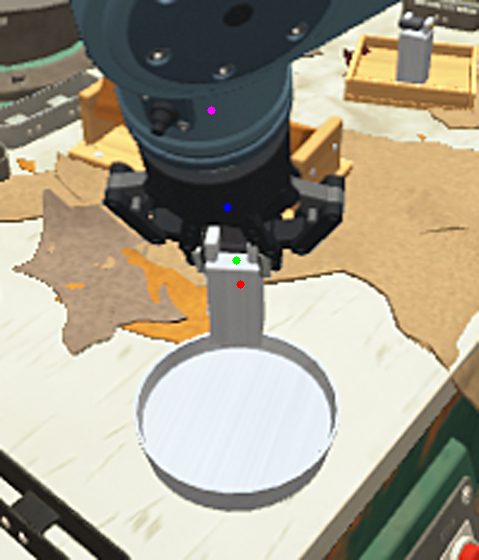

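View pics/t30.png

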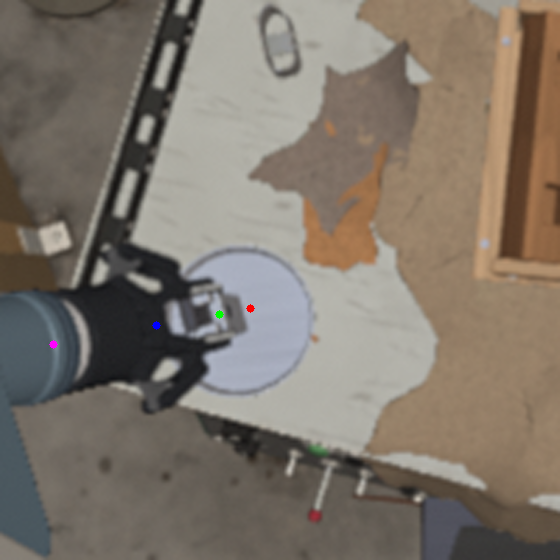

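```bash
cat > ck.py <<'E'
from plan import *
import sys
p,r,o=cur(); a=np.radians(27)
zc=r@np.array([-np.sin(a),0,-np.cos(a)]); yc=-r[:,1]; C=np.c_[np.cross(yc,zc),yc,zc]
ctr=p+r@np.array([.0109,0,-.0357]); print("centre",ctr.round(4),"zc",zc.round(3),"underside",(ctr-.04*zc).round(4),o["wrist_force"].round(1))
out=[]
for n,(x0,y0,x1,y1) in(("side",(190,220,300,370)),("top",(100,200,200,290))):
    c=camera(n);k=4;im=cv2.resize(c["color"][y0:y1,x0:x1,::-1],None,fx=k,fy=k,interpolation=cv2.INTER_CUBIC)
    if len(sys.argv)<3: wire(c,ctr,C,im,x0,y0,k,.12)
    out.append(cv2.copyMakeBorder(im,0,600-im.shape[0],0,4,0))
im=np.hstack(out);cv2.imwrite(sys.argv[1],cv2.resize(im,None,fx=.92,fy=.92,interpolation=cv2.INTER_AREA))
E
python3 ck.py pics/ck1.png
```

```text
centre [0.4229 0.2825 0.1348] zc [ 0.    -0.002  1.   ] underside [0.4229 0.2826 0.0948] [ 0.6 -0.9 -4.3]
```

View pics/ck1.png

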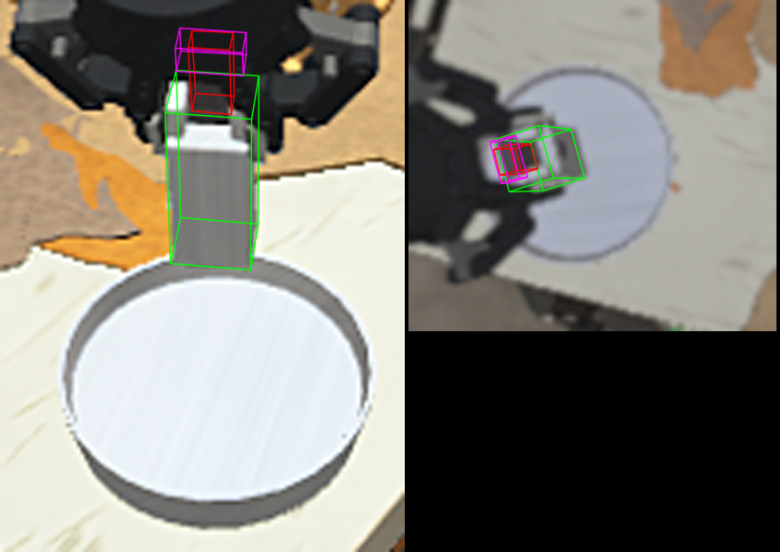

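```bash
python3 -m inch '[{"delta_pos":[0.9,0,1.8],"rotation":[0,0,0]},{"delta_pos":[1.0,0,2.0],"rotation":[0,0,0]},{"delta_pos":[0.9,0,1.8],"rotation":[0,0,0]},{"delta_pos":[0.4,0,0.8],"rotation":[0,0,0]},{"delta_pos":[0.05,0,0.1],"rotation":[0,0,0]},{"delta_pos":[0,0,0],"rotation":[0,0,0]}]' 2.6
python3 -m inch '[{"delta_pos":[0.09,0,0.18],"rotation":[0,0,0]},{"delta_pos":[0.09,0,0.18],"rotation":[0,0,0]}]' 2.6
python3 ck.py pics/ck2.png
```

```text
time_s: 24.75
eef_pos: [0.4318, 0.2581, 0.0367]
eef_rot: [0.189, 0.572, 0.787, -0.136]
wrist_force: [-0.2, 0.3, -3.7]
opening: 0.393
time_s: 24.95
eef_pos: [0.4317, 0.2587, 0.0327]
eef_rot: [0.189, 0.572, 0.787, -0.135]
wrist_force: [0.7, -0.1, -4.2]
opening: 0.389
centre [0.4236 0.2833 0.0596] zc [-0.003 -0.003  1.   ] underside [0.4237 0.2834 0.0196] [ 0.7 -0.1 -4.2]
```

View pics/ck2.png

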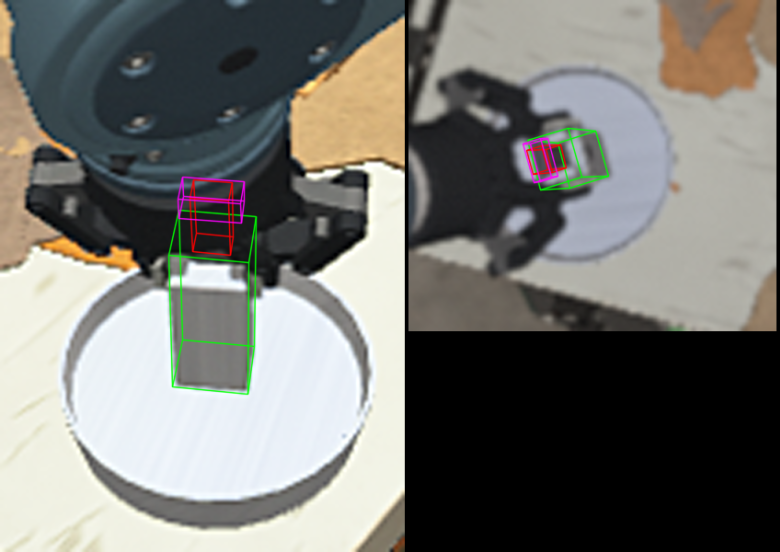

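```bash
python3 -m inch '[{"delta_pos":[0.09,0,0.18],"rotation":[0,0,0]},{"delta_pos":[0.07,0,0.13],"rotation":[0,0,0]}]' 2.6
python3 -m inch '[{"delta_pos":[0.05,0,0.1],"rotation":[0,0,0]},{"delta_pos":[0.05,0,0.1],"rotation":[0,0,0]}]' 2.6
```

```text
time_s: 25.25
eef_pos: [0.4315, 0.2581, 0.0313]
eef_rot: [0.19, 0.571, 0.787, -0.137]
wrist_force: [-11.7, -1.7, 27.9]
opening: 0.39
time_s: 25.45
eef_pos: [0.4316, 0.2579, 0.0312]
eef_rot: [0.191, 0.571, 0.786, -0.137]
wrist_force: [-17.7, -1.6, 43.5]
opening: 0.392
```

```bash
python3 -m inch '[{"delta_pos":[-0.1,0,-0.2],"rotation":[0,0,0]},{"delta_pos":[0,0,0],"rotation":[0,0,0]}]' 2.6
python3 ck.py pics/ck3.png
```

```text
time_s: 25.65
eef_pos: [0.4314, 0.2582, 0.0313]
eef_rot: [0.19, 0.571, 0.787, -0.136]
wrist_force: [-7.8, -1.4, 17.0]
opening: 0.387
centre [0.4233 0.2828 0.0582] zc [-0.003 -0.     1.   ] underside [0.4234 0.2828 0.0182] [-7.8 -1.4 17. ]
```

View pics/ck3.png

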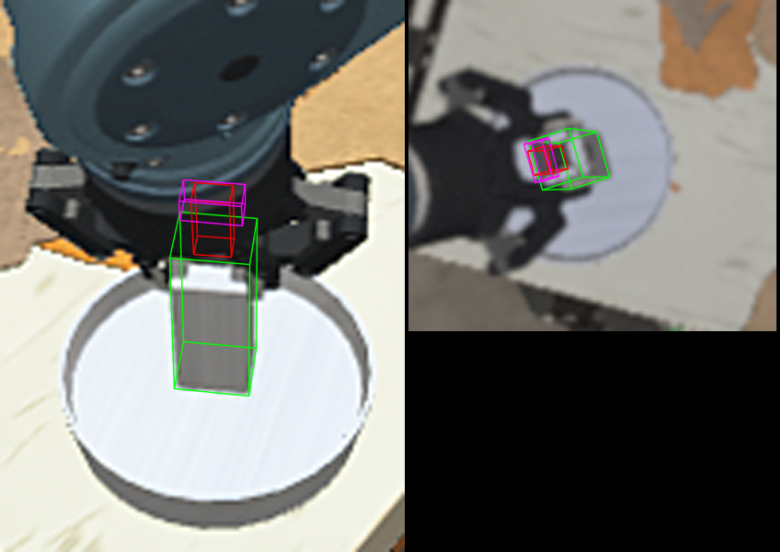

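```bash
python3 -m inch '[{"delta_pos":[-0.05,0,-0.1],"rotation":[0,0,0]},{"delta_pos":[0,0,0],"rotation":[0,0,0]}]' 2.6
python3 -m inch '[{"delta_pos":[0,0,0],"rotation":[0,0,0]},{"delta_pos":[0,0,0],"rotation":[0,0,0]},{"delta_pos":[0,0,0],"rotation":[0,0,0]},{"delta_pos":[0,0,0],"rotation":[0,0,0]}]' 5.5
python3 ck.py pics/ck4.png x
```

```text
time_s: 25.95
eef_pos: [0.4313, 0.2583, 0.0314]
eef_rot: [0.19, 0.571, 0.787, -0.136]
wrist_force: [-4.8, -1.0, 11.6]
opening: 0.393
time_s: 26.35
eef_pos: [0.4311, 0.2583, 0.0294]
eef_rot: [0.189, 0.571, 0.787, -0.136]
wrist_force: [-1.1, -0.1, -0.4]
opening: 0.642
centre [0.423  0.2829 0.0563] zc [-0.001 -0.002  1.   ] underside [0.423  0.2829 0.0163] [-1.1 -0.1 -0.4]
```

View pics/ck4.png

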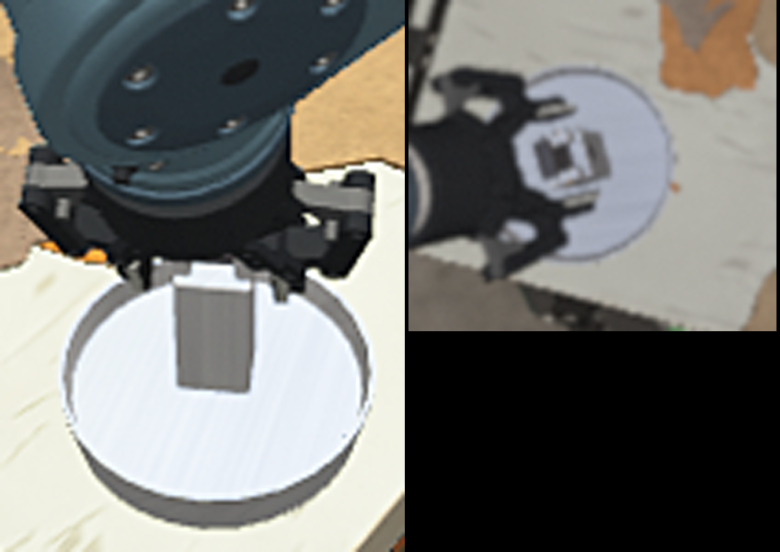

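```bash
python3 -m inch '[{"delta_pos":[0,0,-1.0],"rotation":[0,0,0]},{"delta_pos":[0,0,-2.0],"rotation":[0,0,0]},{"delta_pos":[0,0,-3.0],"rotation":[0,0,0]},{"delta_pos":[0,0,-3.0],"rotation":[0,0,0]},{"delta_pos":[0,0,-3.0],"rotation":[0,0,0]},{"delta_pos":[0,-2.5,-1.5],"rotation":[0,0.05,0]},{"delta_pos":[0,-2.5,-1],"rotation":[0,0.05,0]},{"delta_pos":[0,0,0],"rotation":[0,0,0]},{"delta_pos":[0,0,0],"rotation":[0,0,0]}]' 5.5
python3 - <<'E'
from plan import *
p,r,o=cur();print(p,o["wrist_force"])
for n in("side","top"): cv2.imwrite(f"pics/{n}31.png",cv2.resize(camera(n)["color"][:,:,::-1],None,fx=1.5,fy=1.5))
E
```

```text
time_s: 27.35
eef_pos: [0.3633, 0.305, 0.1598]
eef_rot: [0.15, 0.577, 0.796, -0.106]
wrist_force: [0.4, -0.4, -0.1]
opening: 0.644
[0.36331204 0.30496625 0.15982141] [ 0.36188671 -0.40959036 -0.09541356]
```

View pics/side31.png

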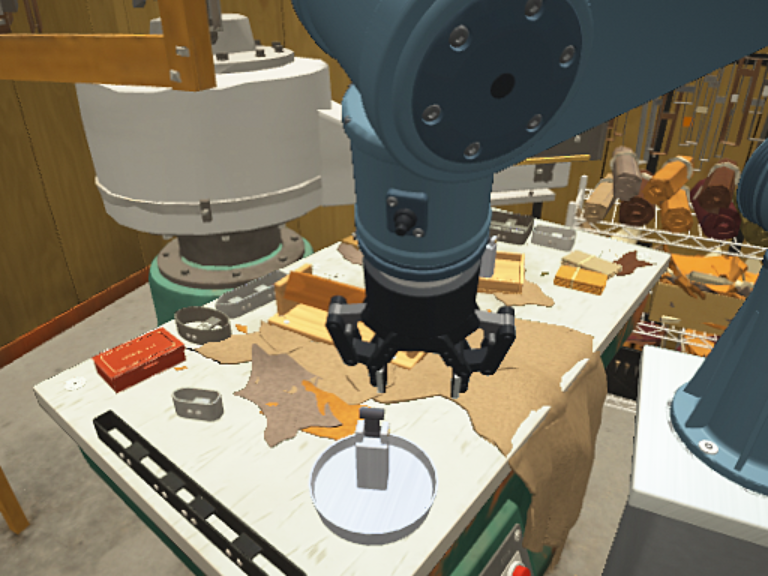

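View pics/top31.png

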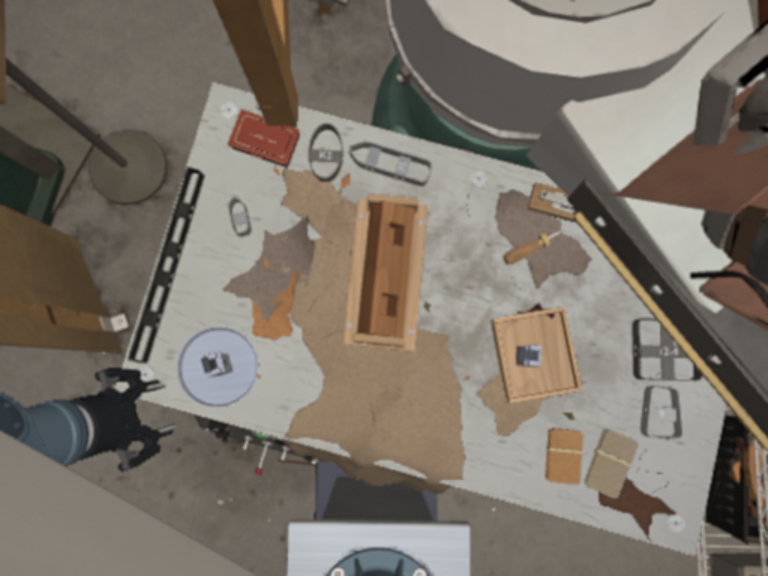

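Run:
```python
from plan import *
out=[]
C=clipR(0,YAW)
for n,(x0,y0,x1,y1) in(("side",(295,140,355,200)),("top",(330,205,390,265))):
    c=camera(n);im0=cv2.resize(c["color"][y0:y1,x0:x1,::-1],None,fx=6,fy=6,interpolation=cv2.INTER_CUBIC)
    im=im0.copy(); wire(c,np.array([.446,-.254,.054]),C,im,x0,y0,6,1.25); out.append(np.vstack([im0,im])[:,:])
cv2.imwrite("pics/fin.png",cv2.resize(np.hstack(out),None,fx=.8,fy=.8))
a=cv2.imread("pics/top0.png").astype(int)
b=camera("top")["color"][:,:,::-1].astype(int)
for n,(x0,y0,x1,y1) in(("awl",(325,145,382,185)),("tab",(145,125,175,165))): 
    print(n,np.abs(a-b)[y0:y1,x0:x1].mean(),cv2.phaseCorrelate(cv2.cvtColor(a.astype(np.uint8),6)[y0:y1,x0:x1].astype(float),cv2.cvtColor(b.astype(np.uint8),6)[y0:y1,x0:x1].astype(float)))
```

```text
awl 1.348391812865497 ((0.025841919656780732, 0.029222278808493485), 0.9800169836413077)
tab 1.648611111111111 ((0.010073788824712437, -0.04035479118932983), 0.9679893487925474)
```

View pics/fin.png

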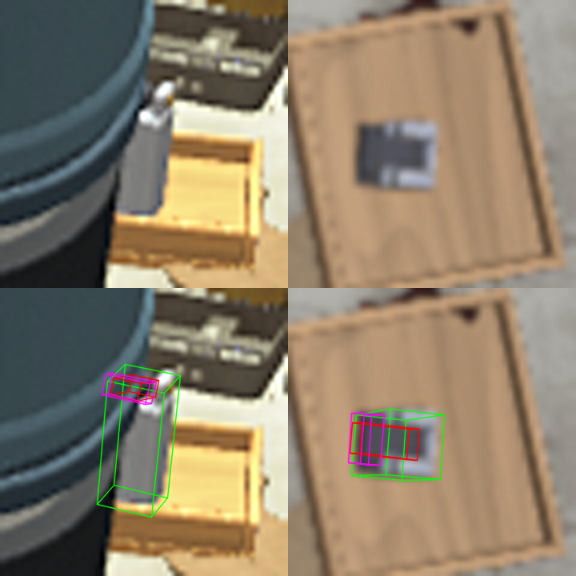

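Run:
```python
from h import *
out=[]
cs={n:camera(n) for n in("side","top")}
Rm=clipR(np.radians(32),-.0807);o=np.array((.5271,-.0506,.1308))-.063*Rm[:,2]
for l in(None,.9,1.1,1.25):
  col=[]
  for n,(x0,y0,x1,y1) in(("side",(248,160,283,200)),("top",(248,190,283,218))):
    src=cv2.imread(f"pics/{n}17.png");im=cv2.resize(src[y0:y1,x0:x1],None,fx=8,fy=8,interpolation=cv2.INTER_CUBIC)
    im=np.clip(im*1.3,0,255).astype(np.uint8)
    if l is not None: wire(cs[n],o,Rm,im,x0,y0,8,l)
    col.append(im)
  out.append(np.vstack(col))
cv2.imwrite("pics/lev.png",cv2.resize(np.hstack(out),None,fx=.7,fy=.7,interpolation=cv2.INTER_AREA))
```

```text
(no output)
```

View pics/lev.png

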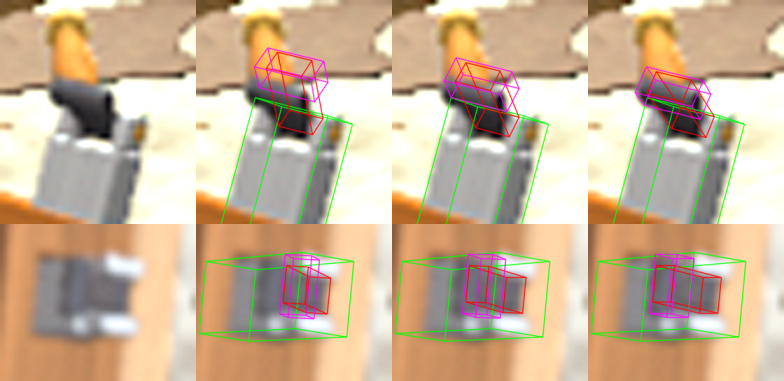

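Before the transfer the free lever fits 1.25 rad best, so it had swung fully over. The awl and die tab have shifted less than 0.05 px. Handing in.

Run:
```python
from bench import hand_in,get_obs
print(get_obs()["dq"].round(4)); print(hand_in())
```

```text
[ 0.0003 -0.005   0.0019 -0.0003  0.0012 -0.0006]
the job is handed in; nothing more can be done
None
```

I tried both levers in the rack first, then moved the clips. Both now stand upright where you asked, and I handed the job in at about 27.5 s.

- **Near clip:** its lever swung freely at 1–3 N. It stopped at 16 N after about 32 mm of travel, and overlaying the clip model on the picture taken in the rack fits 1.25 rad best. It stands in the wooden stock tray.
- **Far clip:** its lever bound after a few degrees, with the force climbing to about 17 N. It stands in the steel repair dish.

**Last checks:**
- Both camera views show both clips upright, and the gripper clear of everything with about 0.5 N on the wrist.
- The awl and the small die shifted less than 0.05 px in the top view.

**Checks that disagreed:**
- **Fingertips:** the cameras and the contacts put them about 40 mm short of the reported tool point, so I worked from the pictures.
- **Lever angle in the tray:** a final overlay there did not line up cleanly. Part of that clip was hidden by the arm in the side view, so the lever angle rests on the earlier picture in the rack.
- **Setting down:** the far clip touched the dish about 4 mm earlier than calculated, so the wrist force reached about 47 N. I eased it to about 12 N before releasing.

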